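Hang the lift-off door of a small steel enclosure

TASK

Take the door with the two hinge sockets out of the rack and hang it on the enclosure: lower it so that both sockets slip over the two upright hinge pins and sit fully down on their shoulders. Feel for the pins and never force, drop or slam the door (keep its contact with the enclosure under about 30 N), then swing it shut against its rubber buffers and let go. Leave the other two panels, the screwdriver and the tin where they are.

Things in the scene. Friction and masses are not known exactly. Their poses are not given: they have to be found in the camera images.
- door: Grey steel door leaf 150 wide, 192 tall, 14 mm thick, 0.3-0.52 kg, standing upright in one of the rack's slots; tallest panel there, the only one with sockets. Origin: on the hinge axis, level with the lower edge; z up. The leaf runs from 15 to 165 mm along its -y, faces at x = -7 (outside, round lock 1.5 mm proud at the free edge) and +7 mm (inside). Shut, its axes are parallel to the cabinet's.
- door_top (a point): Middle of the door's top edge (door frame 0, -90, 192 mm), straight above its centre of mass: pinch the 14 mm thickness here from above.
- socket_low (a point): Centre of the mouth of the lower hinge socket, on the door's hinge axis 35 mm above its lower edge. The socket is a barrel 16 mm outside diameter, 25 mm long, with a round blind hole 10 mm wide, 22 mm deep, open downward. Axes as the door's.
- socket_high (a point): Centre of the mouth of the upper socket, the same barrel, on the same axis 145 mm above the door's lower edge.
- cabinet: Open-fronted grey steel enclosure 180 wide (y), 100 deep (x), 200 mm tall on a 12 mm board, fixed. Origin: under its centre, on the bench; z up. The open front looks along -x, at x = -50 mm; top at z = 212 mm; hinge pins near the +y end. Two rubber buffers 8 mm proud of the front at y = -72 mm (z = 45, 180) stop the door; its leaf is then about parallel to the front, some 8 mm off it.
- pin_low (a point): NOMINAL centre of the lower pin's shoulder (cabinet -65, 75, 53 mm). Pin: 8 mm diameter, 16 mm tall above the shoulder (15 mm diameter), its last 2 mm tapering to 6.4 mm. The bracket is bolted through slots: the real pins stand up to 8 mm sideways (cabinet y) and 3 mm in depth (cabinet x) off this place, either way, so find them by feel. Height exact; they do not give under load.
- pin_high (a point): NOMINAL centre of the upper pin's shoulder (cabinet -65, 75, 163 mm): the same pin exactly above the lower one, off by the same amount. With the door home both socket mouths rest on the shoulders, the door's lower edge is 18 mm above the bench, and it turns freely on the pins from shut to well past 90 degrees open.
- rack: Fixed plywood rack, base 190 x 170 x 12 mm; origin at the centre of its underside. Three slots 20 mm wide along its y, at x = -60, 0, 60 mm, between wooden combs (tops at z = 62 mm). Door and covers stand on the base, 12 mm above the bench; lift the door straight up at least 55 mm to clear the combs, 105 mm to clear the covers' tops.
- cover_a: Plain grey cover panel 150 x 90 x 14 mm with vent slots, no hinges, standing in another slot of the rack. Leave alone.
- cover_b: Plain bare-metal cover panel 150 x 100 x 14 mm with vent slots, no hinges, standing in another slot of the rack. Leave alone.
- screwdriver: Black-handled screwdriver 160 mm long, 26 mm thick, lying on the bench, origin under its middle. Leave alone.
- tin: Tin can, 60 mm across, 60 mm tall, standing on the bench. Leave alone.
Mind the look-alikes: they are no part of the job. What is shaped like the door but green or orange is not meant.

How it is judged (in metres and radians):
On the way:
1. the door hangs on both pins: both socket mouths within 3 mm of their shoulders, upright (z of socket_low in the frame of pin_low below 0.003 m and z of socket_high in the frame of pin_high below 0.003 m and horizontal distance between socket_low and pin_low below 0.0105 m and horizontal distance between socket_high and pin_high below 0.0105 m and angle between door's own z axis and vertical below 0.05 rad), for 0.2 s.
At the end, for the whole second after the job is handed in: The door hangs on both pins, both socket mouths within 3 mm above their shoulders (and within 10.5 mm sideways of the nominal pin places, since the pins are off by up to about 8.5 mm), upright within 0.05 rad, shut within 0.06 rad of parallel to the enclosure's front, released and at rest (all of step 1 and angle between the y axis of door and the y axis of cabinet, either way round below 0.06 rad and y of door_top in the frame of cabinet below 0.05 m and linear speed of door below 0.01 m/s and angular speed of door below 0.05 rad/s); the robot touches nothing.
It fails at once if the door is forced, dropped or slammed: more than 30 N between door and enclosure or its pins (contact force between door and cabinet above 30 N).
It fails at once if one of the other two panels, the screwdriver or the tin is disturbed (moved over 15 mm) (distance of any of cover_a, cover_b, screwdriver, tin from where it was at the start of the episode above 0.015 m).
It also fails if it takes over 72 s, if anything falls off the work surface, if the arm or the gripper's body presses on something with over 40 N, if the wrist force passes 120 N, or if a joint passes its speed limit or range.

ROBOT

A 7-joint arm with a two-finger parallel gripper is mounted at the origin on the work surface. World frame = base frame: x ahead of the robot, y to its left, z up, the work surface at z = 0. Lengths are in mm, angles in rad, forces in N, time in s.
With the tool pointing down it reaches from about 400 to 875 mm from the base axis. Payload 4.4 kg.
Tool frame: the origin (TCP) lies between the finger pads; the fingertips stand 11 mm ahead of it and the grasp point (between the pads) lies 8 mm behind it; y points along the fingers, x is the direction in which the jaws open and shut, and the axes are right-handed (so a half turn about y gives the same grasp; the last joint's range is limited). The gripper opens to 85 mm and grips with 20 to 120 N. Pads are 22 mm wide; open, the fingers measure 114 mm over their backs; the gripper's body (76 mm by 85 mm) begins 54 mm behind the grasp point. The pads swing forward as they close: fully open they stand 13 mm farther back than shut.
Start: joints at [-1.178, 0.628, 0.038, 1.517, -0.027, 0.996, -0.02], TCP at [287.847, 582.805, 242.313] pointing down, gripper open.
Joint ranges: [-3.06, 3.06], [-0.37, 2.12], [-1.25, 1.32], [0.18, 2.47], [-1.1, 4.24], [0.23, 1.98], [-2.94, 2.94]. Speed limits (rad/s): [2.57, 2.57, 3.14, 3.14, 3.14, 3.14, 3.14].

INTERFACE

Orientations are given as [roll, pitch, yaw] about the fixed x, y, z axes, in that order (R = Rz(yaw) Ry(pitch) Rx(roll)).
In Python, from cell import * gives the robot as it stands.
- The arm moves only by the shell command python3 -m jog 'ROWS'. ROWS is JSON, a list of rows, each an object of numbers: "x", "y", "z": the shift along the tool's x, y, z in mm; "ax", "ay", "az": the turn, a rotation vector about the tool's x, y, z in rad; "grip": the finger opening in mm, from 0 to 85.4. In form: [{"x": .., "y": .., "z": .., "ax": .., "ay": .., "az": .., "grip": ..}, ...]. A call has 1 to 5 rows; each row is the pose to reach, as a shift and turn from the pose commanded when the call began, along the tool's axes at that moment; what a row does not reach only later rows make up. A row lasts 1/10 s, in which the tool goes at most 50 mm and 8.59 degrees, less where a joint would pass 70% of its speed; a pose out of reach is approached as far as the arm can. A call with a gripper value outside its range is refused whole. The fingers move at their own pace and stop on an object; the grip force is fixed at half the most. Time passes only in rows, so rows that repeat a pose let the fingers close. It gives the time, the measured TCP pose, the force and the opening at its end, in the units of the state.
- read_state(): the state, without advancing time (a new reading comes with each control period).
- get_image(name): name is "scene" or "side" or "wrist"; returns a dict with "color" (480x640x3 uint8, red, green, blue), "vfov" (degrees; the focal length in pixels is half the picture's height over the tangent of half this angle, whatever the lens; pixels are square), "cx", "cy" (the principal point, pixels), "camera_from_world" (4x4, takes a point from world to camera coordinates). Camera axes: x right, y down, z forward; pixel columns grow to the right and rows downward; lengths in mm; the calibration is good to about 2 mm. The wrist camera is an equidistant fisheye: a pixel r from the principal point sees the ray r / f radians off the axis. A picture is of the moment at which its call begins. There is no depth.
- finish_job(): hands the job in, once; it reports no verdict.
The state is a dict: "clock": time; "qpos": joint angles; "qd": joint speeds; "tau": joint torques, N m; "eef_pos": TCP position; "tool_rot": TCP orientation; "force": force on the tool from outside, world axes, zero at the start; "torque": the same for the moment, N m; "width": finger opening in mm.
Only numpy, scipy, OpenCV 4.12 (cv2) and the standard library are available. Lean on these libraries where they do the work, as an engineer would, in place of code of your own. Each camera call takes 0.05 s, during which the arm holds its last target.

## Working session

There is one attempt and no reset: what is moved stays moved. The work goes in short steps, Python scripts to look and compute and a shell command to move; the robot and the scene stay as the last step left them, time stands still between calls to the robot, and variables do not carry over. Pictures are saved under pics/ and viewed, and the job is handed in when it is done.

```bash
ls; mkdir -p pics; python3 - <<'E'
from cell import *
import cv2
s=read_state();print({k:s[k] for k in('clock','eef_pos','tool_rot','force','width')})
for n in('scene','side','wrist'):
    i=get_image(n);cv2.imwrite(f'pics/{n}0.png',i['color'][:,:,::-1]);print(n,i['vfov'],i['cx'],i['cy'],i['camera_from_world'])
E
```

```text
pics
{'clock': 0.0, 'eef_pos': array([287.58446373, 582.2380804 , 241.39097631]), 'tool_rot': array([-1.57084364,  0.00191154,  1.11198036]), 'force': array([-0.01785041, -0.15065784,  0.25423824]), 'width': 85.60156464474365}
scene 48.562137414107575 330.73512621450294 232.80677644532224 [[ 7.98586739e-01  6.01862598e-01  4.54238934e-03 -3.01226182e+02]
 [ 4.85839350e-01 -6.40148746e-01 -5.95121592e-01 -2.50575698e+02]
 [-3.55273623e-01  4.77463083e-01 -8.03622833e-01  1.66984907e+03]
 [ 0.00000000e+00  0.00000000e+00  0.00000000e+00  1.00000000e+00]]
side 52.48477526044097 318.9492980632336 249.08477170319534 [[ 6.52287117e-01 -7.57845543e-01  1.38437622e-02 -4.20062317e+02]
 [-5.35661900e-01 -4.73819185e-01 -6.98971894e-01  2.73291191e+02]
 [ 5.36272175e-01  4.48514786e-01 -7.15015134e-01  8.69235022e+02]
 [ 0.00000000e+00  0.00000000e+00  0.00000000e+00  1.00000000e+00]]
wrist 65.70646984690485 312.5022586126057 242.37144926650794 [[ 4.42356667e-01  8.96834859e-01 -2.79543704e-03 -6.49866547e+02]
 [ 8.61483790e-01 -4.24049346e-01  2.79334624e-01 -3.59722860e+01]
 [ 2.49331625e-01 -1.25973757e-01 -9.60189749e-01  3.80193302e+02]
 [ 0.00000000e+00  0.00000000e+00  0.00000000e+00  1.00000000e+00]]
```

View pics/scene0.png

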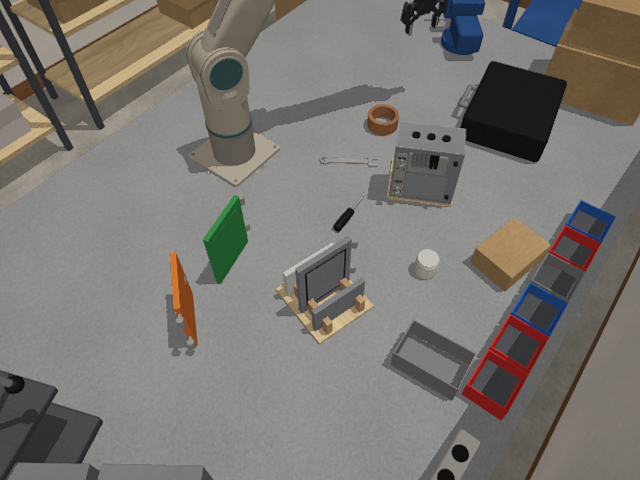

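View pics/side0.png

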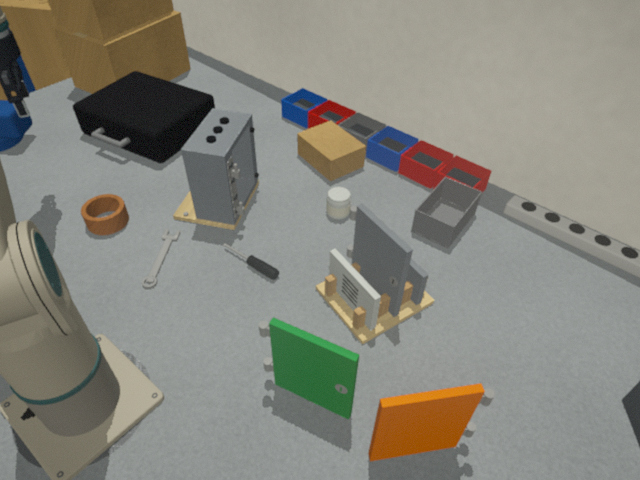

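View pics/wrist0.png

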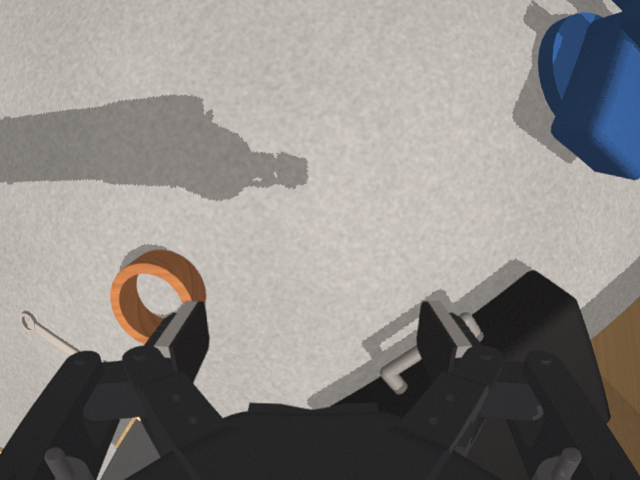

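```bash
python3 - <<'E'
import cv2
a=cv2.imread('pics/scene0.png');b=cv2.imread('pics/side0.png')
def z(im,x,y,w,h,n,k): cv2.imwrite('pics/'+n,cv2.resize(im[y:y+h,x:x+w],None,fx=k,fy=k,interpolation=cv2.INTER_CUBIC))
z(a,370,110,110,100,'c_sc.png',6);z(a,260,225,130,125,'r_sc.png',5)
z(b,165,95,110,140,'c_si.png',4.2);z(b,305,195,145,150,'r_si.png',4)
E
```

```text
(no output)
```

View pics/c_sc.png

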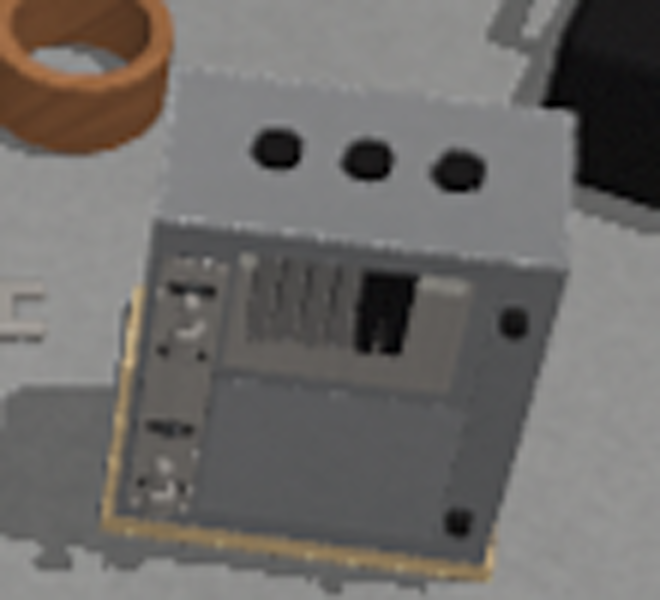

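View pics/r_sc.png

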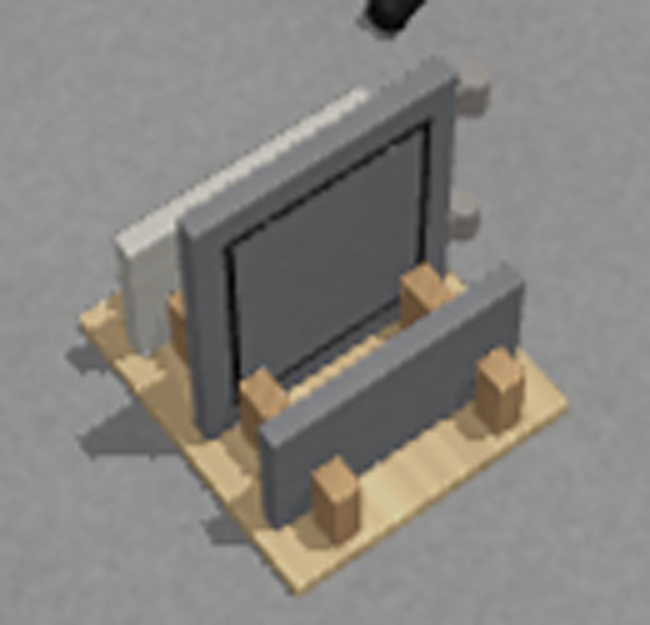

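View pics/c_si.png

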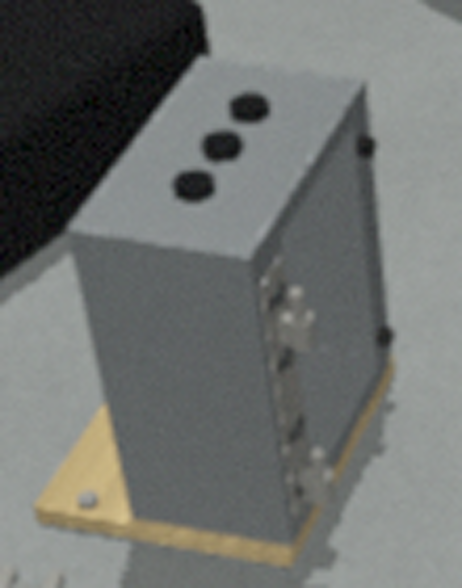

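View pics/r_si.png

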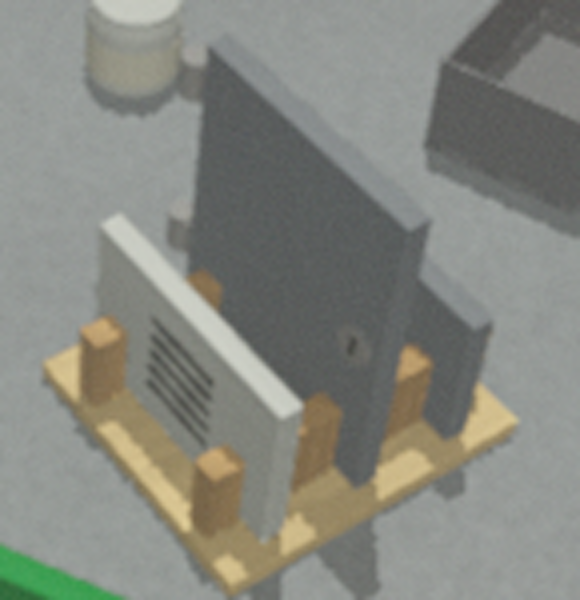

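```bash
cat > h.py <<'E'
import numpy as np, cv2, pickle
def cam(i):
    f=i['color'].shape[0]/2/np.tan(np.radians(i['vfov']/2)); M=np.array(i['camera_from_world']); return f,i['cx'],i['cy'],M
def ray(c,u,v,fish=False):
    f,cx,cy,M=c; a=np.array([(u-cx)/f,(v-cy)/f])
    if fish:
        r=np.hypot(*a); d=np.array([*(a/r*np.sin(r)),np.cos(r)]) if r>0 else np.array([0,0,1.])
    else: d=np.array([*a,1.])
    R=M[:3,:3]; return -R.T@M[:3,3], R.T@d/np.linalg.norm(d)
def onz(c,u,v,z,fish=False):
    o,d=ray(c,u,v,fish); return o+d*(z-o[2])/d[2]
def proj(c,p,fish=False):
    f,cx,cy,M=c; q=M[:3,:3]@np.array(p)+M[:3,3]
    if fish:
        t=np.hypot(q[0],q[1]); th=np.arctan2(t,q[2]); return np.array([cx+f*th*q[0]/t,cy+f*th*q[1]/t])
    return np.array([cx+f*q[0]/q[2],cy+f*q[1]/q[2]])
def tri(rs):
    A=np.zeros((3,3));b=np.zeros(3)
    for o,d in rs:
        P=np.eye(3)-np.outer(d,d);A+=P;b+=P@o
    x=np.linalg.solve(A,b); return x,[np.linalg.norm((np.eye(3)-np.outer(d,d))@(x-o)) for o,d in rs]
E
python3 - <<'E'
from cell import *
from h import *
np.set_printoptions(precision=1,suppress=True)
cs=cam(get_image('scene'));ci=cam(get_image('side'))
S=lambda x,y:(x/6+370,y/6+110); I=lambda x,y:(x/4.2+165,y/4.2+95)
A=[onz(cs,*S(*p),212) for p in((175,70),(578,112),(567,268),(152,220))]
B=[onz(ci,*I(*p),212) for p in((70,232),(200,55),(365,85),(248,260))]
for a,b in zip(A,B):print(a,b)
print([np.linalg.norm(A[i]-A[i-1]) for i in range(4)],[np.linalg.norm(B[i]-B[i-1]) for i in range(4)])
for p,q in (((190,300),(295,292)),((165,465),(318,455))):print('pin',tri([ray(cs,*S(*p)),ray(ci,*I(*q))]))
S=lambda x,y:(x/5+260,y/5+225); I=lambda x,y:(x/4+305,y/4+195)
print('door scene',[onz(cs,*S(*p),204) for p in((437,57),(457,75),(178,222),(187,240))])
print('door side',[onz(ci,*I(*p),204) for p in((222,33),(208,48),(429,222),(408,234))])
print('rack sc',[onz(cs,*S(*p),12) for p in((80,318),(298,592),(568,405))])
print('rack si',[onz(ci,*I(*p),12) for p in((45,365),(232,590),(520,420))])
E
```

```text
[443.2 220.1 212. ] [438.8 218.3 212. ]
[602.1 306.3 212. ] [599.8 304.8 212. ]
[645.3 216.4 212. ] [640.3 210.7 212. ]
[487.2 132.8 212. ] [483.1 131.8 212. ]
[np.float64(97.78652207043919), np.float64(180.79921619298068), np.float64(99.72943572411923), np.float64(178.8684675596828)] [np.float64(97.13914147597016), np.float64(182.73672250197836), np.float64(102.42982334079974), np.float64(175.84983878270276)]
pin (array([511.1, 133.3, 176.8]), [np.float64(0.17267494443836742), np.float64(0.17267494443822032)])
pin (array([511.3, 133.3,  65.6]), [np.float64(1.235481564825918), np.float64(1.2354815648259032)])
door scene [array([ 554.6, -173.1,  204. ]), array([ 567.9, -175.8,  204. ]), array([ 516.5, -315. ,  204. ]), array([ 525.6, -319.9,  204. ])]
door side [array([ 563.2, -172.5,  204. ]), array([ 549.8, -174.3,  204. ]), array([ 521.6, -319.1,  204. ]), array([ 509.2, -316.2,  204. ])]
rack sc [array([ 428.3, -301.1,   12. ]), array([ 610.1, -353.5,   12. ]), array([ 656.3, -191.6,   12. ])]
rack si [array([ 470.3, -141.6,   12. ]), array([ 422.6, -303.8,   12. ]), array([ 607.4, -354.4,   12. ])]
```

```bash
cat >> h.py <<'E'
from scipy.spatial.transform import Rotation as Ro
def toolR(s): return Ro.from_euler('xyz',s['tool_rot']).as_matrix()
def wcam_tool(s,i):
    f,cx,cy,M=cam(i);R=toolR(s);p=-M[:3,:3].T@M[:3,3]
    return R.T@(p-np.array(s['eef_pos'])), R.T@M[:3,:3].T
def plan(s,target,yawdeg):
    R=toolR(s);d=R.T@(np.array(target)-s['eef_pos'])
    Rt=Ro.from_euler('xyz',[-np.pi/2,0,np.radians(yawdeg)]).as_matrix()
    rv=Ro.from_matrix(R.T@Rt).as_rotvec()
    print('shift',d.round(1),'n',np.ceil(np.linalg.norm(d)/50),'turn',rv.round(3),'n',np.ceil(np.degrees(np.linalg.norm(rv))/8.59))
E
python3 - <<'E'
from cell import *
from h import *
np.set_printoptions(precision=3,suppress=True)
s=read_state();i=get_image('wrist')
p,R=wcam_tool(s,i);print(p);print(R)
def campred(t,yaw):
    Rt=Ro.from_euler('xyz',[-np.pi/2,0,np.radians(yaw)]).as_matrix()
    M=np.eye(4);M[:3,:3]=(Rt@R).T;M[:3,3]=-M[:3,:3]@(Rt@p+t)
    f,cx,cy,_=cam(i);return f,cx,cy,M
for yaw in (27,0,-16,60,117):
  for t in((520,60,380),(480,20,380),(560,0,380),(460,200,350)):
    c=campred(np.array(t),yaw);print(yaw,t,proj(c,(510,130,177),1),proj(c,(510,130,65),1))
plan(s,(520,60,380),27)
E
```

```text
[   1.177 -131.823   72.006]
[[ 1.     0.001 -0.001]
 [ 0.001 -0.279  0.96 ]
 [ 0.001 -0.96  -0.279]]
27 (520, 60, 380) [337.245 142.985] [331.165 141.502]
27 (480, 20, 380) [396.691 125.472] [376.108 128.013]
27 (560, 0, 380) [327.993  64.382] [324.229  82.297]
27 (460, 200, 350) [325.413 313.99 ] [322.494 271.108]
0 (520, 60, 380) [300.354 139.426] [303.5   138.854]
0 (480, 20, 380) [345.498  95.566] [337.338 105.853]
0 (560, 0, 380) [255.453  74.686] [269.705  89.84 ]
0 (460, 200, 350) [366.58  298.849] [353.876 259.169]
-16 (520, 60, 380) [279.237 145.701] [287.634 143.518]
-16 (480, 20, 380) [309.935  90.792] [310.684 102.337]
-16 (560, 0, 380) [218.623  96.917] [241.671 106.263]
-16 (460, 200, 350) [386.578 281.875] [368.909 245.891]
60 (520, 60, 380) [372.985 169.245] [358.237 161.152]
60 (480, 20, 380) [429.5   186.616] [402.001 174.214]
60 (560, 0, 380) [408.658 100.24 ] [385.273 108.769]
60 (460, 200, 350) [272.492 307.137] [282.003 265.713]
117 (520, 60, 380) [382.223 239.878] [366.026 215.159]
117 (480, 20, 380) [396.053 291.712] [377.845 256.46 ]
117 (560, 0, 380) [453.382 231.762] [421.948 209.291]
117 (460, 200, 350) [213.933 238.006] [238.431 212.092]
shift [-365.8 -137.8 -439.7] n 12.0 turn [ 0.     0.641 -0.001] n 5.0
```

```bash
python3 - <<'E'
from cell import *
from h import *
s=read_state();plan(s,(515,45,300),5)
E
python3 -m jog '[{"x":-25,"y":-20,"z":-30,"ay":0.1},{"x":-55,"y":-40,"z":-65,"ay":0.2},{"x":-85,"y":-58,"z":-100,"ay":0.3},{"x":-115,"y":-58,"z":-138,"ay":0.4},{"x":-145,"y":-58,"z":-175,"ay":0.5}]'
```

```text
shift [-381.4  -57.8 -441.8] n 12.0 turn [ 0.000e+00  1.025e+00 -1.000e-03] n 7.0$[0]: bad value
```

```bash

python3 -m jog '[{"x":-25,"y":-20,"z":-30,"ax":0,"ay":0.1,"az":0,"grip":85},{"x":-55,"y":-40,"z":-65,"ax":0,"ay":0.2,"az":0,"grip":85},{"x":-85,"y":-58,"z":-100,"ax":0,"ay":0.3,"az":0,"grip":85},{"x":-115,"y":-58,"z":-138,"ax":0,"ay":0.4,"az":0,"grip":85},{"x":-145,"y":-58,"z":-175,"ax":0,"ay":0.5,"az":0,"grip":85}]'
python3 - <<'E'
from cell import *
from h import *
s=read_state();plan(s,(515,45,300),5)
E
```

```text
clock: 0.8
eef_pos: [381.4, 373.7, 301.2]
tool_rot: [-1.57, -0.002, 0.608]
force: [0.7, 0.7, -0.6]
width: 84.8
shift [ -78.1    0.9 -346.2] n 8.0 turn [-0.001  0.521  0.002] n 4.0
```

```bash

python3 -m jog '[{"x":-10,"y":0,"z":-45,"ax":0,"ay":0.1,"az":0,"grip":85},{"x":-20,"y":0,"z":-90,"ax":0,"ay":0.2,"az":0,"grip":85},{"x":-30,"y":0,"z":-135,"ax":0,"ay":0.3,"az":0,"grip":85},{"x":-40,"y":0,"z":-180,"ax":0,"ay":0.4,"az":0,"grip":85},{"x":-50,"y":0,"z":-225,"ax":0,"ay":0.5,"az":0,"grip":85}]'
python3 -m jog '[{"x":17,"y":0,"z":-40,"ax":0,"ay":0.02,"az":0,"grip":85},{"x":35,"y":0,"z":-80,"ax":0,"ay":0.02,"az":0,"grip":85},{"x":51,"y":0,"z":-118,"ax":0,"ay":0.02,"az":0,"grip":85},{"x":51,"y":0,"z":-118,"ax":0,"ay":0.02,"az":0,"grip":85}]'
python3 - <<'E'
from cell import *
from h import *
s=read_state();print(s['clock'],s['eef_pos'],s['tool_rot'],s['qd'].round(3) if hasattr(s['qd'],'round') else s['qd'])
i=get_image('wrist');cv2.imwrite('pics/w1.png',i['color'][:,:,::-1]);pickle.dump(i,open('w1.pkl','wb'))
c=cam(i);print(proj(c,(511,133,179),1),proj(c,(511,133,69),1))
E
```

```text
clock: 1.3
eef_pos: [469.3, 160.7, 300.6]
tool_rot: [-1.57, -0.001, 0.108]
force: [1.2, 0.1, -0.2]
width: 85.2
clock: 1.7
eef_pos: [535.0, 43.8, 300.8]
tool_rot: [-1.575, -0.003, 0.082]
force: [-0.4, -0.4, -0.6]
width: 85.4
1.7 [535.03138383  43.79554707 300.76295405] [-1.57513951 -0.00251281  0.08231344] [-0.068 -0.018 -0.073  0.039 -0.034  0.019 -0.056]
[287.85053701 109.29209237] [295.10870533 117.07142879]
```

View pics/w1.png

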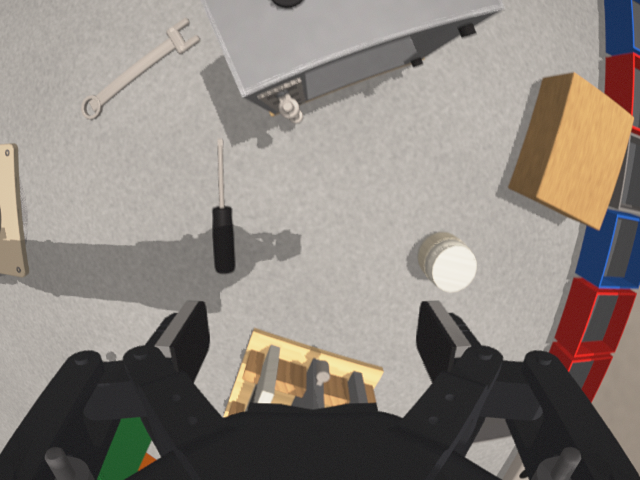

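```bash
python3 - <<'E'
import cv2
a=cv2.imread('pics/w1.png')
cv2.imwrite('pics/w1z.png',cv2.resize(a[60:140,220:330],None,fx=7,fy=7,interpolation=cv2.INTER_CUBIC))
E
```

```text
(no output)
```

View pics/w1z.png

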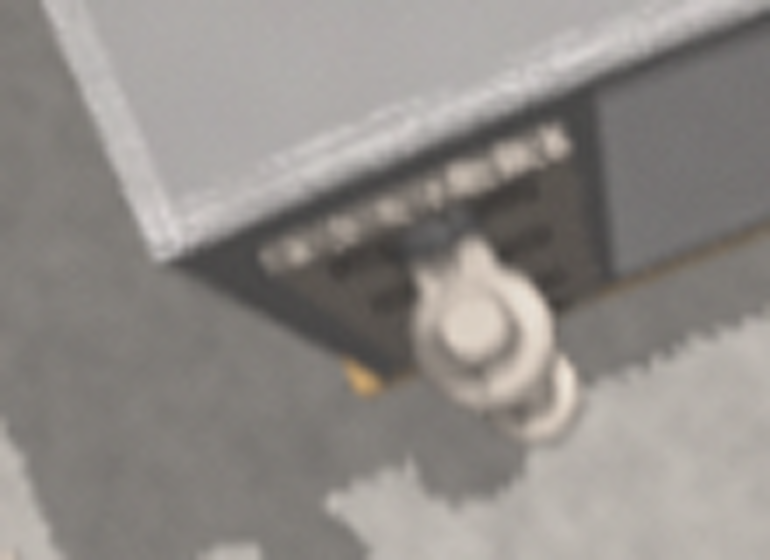

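```bash
python3 - <<'E'
from h import *
np.set_printoptions(precision=1,suppress=True)
c=cam(pickle.load(open('w1.pkl','rb')))
W=lambda x,y:(x/7+220,y/7+60)
print('tip',onz(c,*W(472,327),179,1),'shoulder',onz(c,*W(484,336),163,1),'low sh',onz(c,*W(533,395),53,1))
k=onz(c,*W(162,258),212,1);e=onz(c,*W(760,10),212,1);e2=onz(c,500,9,212,1);print('corner',k,'edge',e,np.degrees(np.arctan2(*(e-k)[[1,0]])),e2,np.degrees(np.arctan2(*(e2-k)[[1,0]])),np.linalg.norm(e2-k))
e3=onz(c,*W(48,0),212,1);print(np.degrees(np.arctan2(*(e3-k)[[1,0]])))
E
```

```text
tip [510.6 134.7 179. ] shoulder [510.7 135.  163. ] low sh [511.2 134.5  53. ]
corner [486.3 137.  212. ] edge [534.5 161.6 212. ] 27.100435004235848 [641.7 217.8 212. ] 27.48673006190837 175.18171515039108
117.74404132595546
```

```bash
python3 - <<'E'
from cell import *
from h import *
s=read_state();plan(s,(540,-270,330),-16)
E
```

```text
shift [ -20.8  -29.2 -316.9] n 7.0 turn [0.001 0.365 0.001] n 3.0
```

```bash

python3 -m jog '[{"x":-5,"y":-15,"z":-45,"ax":0,"ay":0.1,"az":0,"grip":50},{"x":-8,"y":-30,"z":-90,"ax":0,"ay":0.2,"az":0,"grip":50},{"x":-10,"y":-30,"z":-138,"ax":0,"ay":0.3,"az":0,"grip":50},{"x":-15,"y":-30,"z":-186,"ax":0,"ay":0.365,"az":0,"grip":50},{"x":-18,"y":-30,"z":-234,"ax":0,"ay":0.365,"az":0,"grip":50}]'
python3 -m jog '[{"x":10,"y":0,"z":-45,"ax":0,"ay":0,"az":0,"grip":50},{"x":20,"y":0,"z":-82,"ax":0,"ay":0,"az":0,"grip":50},{"x":20,"y":0,"z":-82,"ax":0,"ay":0,"az":0,"grip":50}]'
python3 - <<'E'
from cell import *
from h import *
s=read_state();print(s['clock'],s['eef_pos'],s['tool_rot'])
i=get_image('wrist');cv2.imwrite('pics/w2.png',i['color'][:,:,::-1]);pickle.dump(i,open('w2.pkl','wb'))
E
```

```text
clock: 2.25
eef_pos: [536.3, -183.4, 330.4]
tool_rot: [-1.569, 0.0, -0.272]
force: [0.7, 0.3, 1.1]
width: 50.0
clock: 2.55
eef_pos: [531.7, -273.6, 330.4]
tool_rot: [-1.575, -0.0, -0.28]
force: [-0.8, 0.8, 1.0]
width: 50.2
2.55 [ 531.70973772 -273.58188554  330.40247614] [-1.57472861e+00 -4.38805021e-04 -2.80209357e-01]
```

View pics/w2.png

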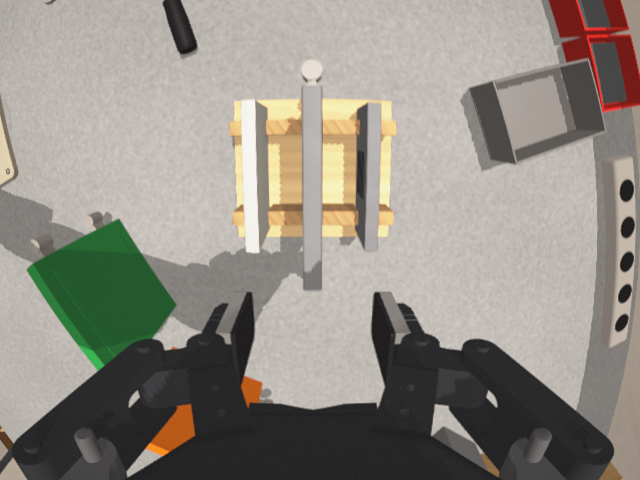

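```bash
python3 - <<'E'
from cell import *
from h import *
np.set_printoptions(precision=1,suppress=True)
c=cam(pickle.load(open('w2.pkl','rb')))
a=onz(c,312.2,86,204,1);b=onz(c,313,289.5,204,1);h=onz(c,312,68.5,182,1)
print(a,b,h,np.linalg.norm(a-b),np.degrees(np.arctan2(*(a-b)[[1,0]]))-90,np.degrees(np.arctan2(*(h-b)[[1,0]]))-90,'mid',(a+b)/2,np.linalg.norm((h-(a+b)/2)[:2]))
s=read_state();m=(a+b)/2;plan(s,(m[0],m[1],182),-16.1);
E
```

```text
[ 560.4 -170.2  204. ] [ 520.1 -312.7  204. ] [ 564.8 -154.4  182. ] 148.0362319374624 -15.795600327161296 -15.761570112035017 mid [ 540.2 -241.4  204. ] 90.46296012242048
shift [ -0.4 148.1  29.4] n 4.0 turn [ 0.  0. -0.] n 1.0
```

```bash

python3 -m jog '[{"x":0,"y":0,"z":29,"ax":0,"ay":0,"az":0,"grip":50},{"x":0,"y":45,"z":30,"ax":0,"ay":0,"az":0,"grip":45},{"x":0,"y":90,"z":30,"ax":0,"ay":0,"az":0,"grip":40},{"x":0,"y":130,"z":30,"ax":0,"ay":0,"az":0,"grip":40},{"x":0,"y":148,"z":30,"ax":0,"ay":0,"az":0,"grip":40}]'
python3 -m jog '[{"x":0,"y":0,"z":0,"ax":0,"ay":-0.004,"az":0,"grip":40},{"x":0,"y":0,"z":0,"ax":0,"ay":-0.004,"az":0,"grip":30}]'
python3 - <<'E'
from cell import *
from h import *
s=read_state();print(s['clock'],s['eef_pos'],s['tool_rot'])
i=get_image('wrist');cv2.imwrite('pics/w3.png',i['color'][:,:,::-1])
E
```

```text
clock: 3.1
eef_pos: [540.3, -234.3, 178.5]
tool_rot: [-1.568, 0.007, -0.269]
force: [-0.1, -0.3, -0.4]
width: 40.0
clock: 3.3
eef_pos: [542.4, -237.5, 182.8]
tool_rot: [-1.57, -0.0, -0.267]
force: [-0.3, -1.1, 0.8]
width: 30.2
3.3 [ 542.38903431 -237.49247981  182.76312746] [-1.56984396e+00 -2.42828366e-04 -2.66504579e-01]
```

View pics/w3.png

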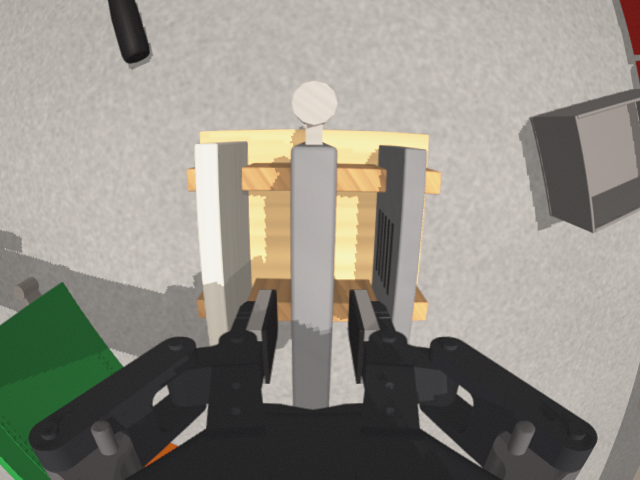

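```bash

python3 -m jog '[{"x":0,"y":0,"z":-4,"ax":0,"ay":0,"az":0,"grip":30},{"x":0,"y":0,"z":-4,"ax":0,"ay":0,"az":0,"grip":18},{"x":0,"y":0,"z":-4,"ax":0,"ay":0,"az":0,"grip":5},{"x":0,"y":0,"z":-4,"ax":0,"ay":0,"az":0,"grip":0},{"x":0,"y":0,"z":-4,"ax":0,"ay":0,"az":0,"grip":0}]'
python3 -m jog '[{"x":0,"y":0,"z":0,"ax":0,"ay":0,"az":0,"grip":0},{"x":0,"y":0,"z":0,"ax":0,"ay":0,"az":0,"grip":0},{"x":0,"y":-2,"z":0,"ax":0,"ay":0,"az":0,"grip":0},{"x":0,"y":-6,"z":0,"ax":0,"ay":0,"az":0,"grip":0},{"x":0,"y":-12,"z":0,"ax":0,"ay":0,"az":0,"grip":0}]'
```

```text
clock: 3.85
eef_pos: [541.2, -243.9, 183.7]
tool_rot: [-1.571, -0.003, -0.27]
force: [0.7, 0.1, 6.6]
width: 13.6
clock: 4.35
eef_pos: [539.8, -242.6, 193.8]
tool_rot: [-1.57, 0.002, -0.269]
force: [0.2, -0.0, -3.6]
width: 12.9
```

```bash

python3 -m jog '[{"x":0,"y":-20,"z":0,"ax":0,"ay":0,"az":0,"grip":0},{"x":0,"y":-45,"z":0,"ax":0,"ay":0,"az":0,"grip":0},{"x":0,"y":-70,"z":0,"ax":0,"ay":0,"az":0,"grip":0},{"x":0,"y":-92,"z":0,"ax":0,"ay":0,"az":0,"grip":0},{"x":0,"y":-106,"z":0,"ax":0,"ay":0,"az":0,"grip":0}]'
python3 -m jog '[{"x":0,"y":-3,"z":0,"ax":0,"ay":0,"az":0,"grip":0},{"x":0,"y":-3,"z":0,"ax":0,"ay":0,"az":0,"grip":0}]'
python3 - <<'E'
from cell import *
from h import *
np.set_printoptions(precision=1,suppress=True)
s=read_state();print(s['clock'],s['eef_pos'],s['tool_rot'],s['force'])
i=get_image('wrist');cv2.imwrite('pics/w4.png',i['color'][:,:,::-1]);pickle.dump((s,i),open('w4.pkl','wb'))
c=cam(pickle.load(open('w1.pkl','rb')));print('tin',onz(c,454,267,60,1))
i=get_image('side');cv2.imwrite('pics/s4.png',i['color'][:,:,::-1])
E
```

```text
clock: 4.85
eef_pos: [540.8, -243.4, 302.2]
tool_rot: [-1.571, -0.002, -0.269]
force: [-0.5, -0.4, -2.9]
width: 13.3
clock: 5.05
eef_pos: [540.4, -243.0, 303.4]
tool_rot: [-1.571, -0.0, -0.269]
force: [-0.3, -0.2, -4.3]
width: 13.2
5.05 [ 540.4 -243.   303.4] [-1.6 -0.  -0.3] [-0.3 -0.2 -4.3]
tin [699.2  -9.1  60. ]
```

View pics/w4.png

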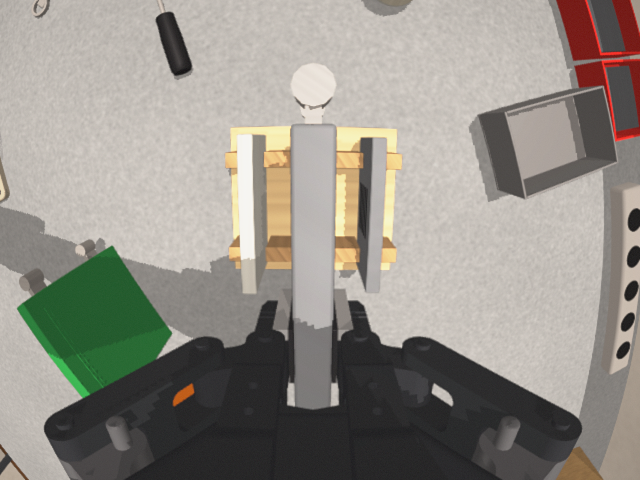

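View pics/s4.png

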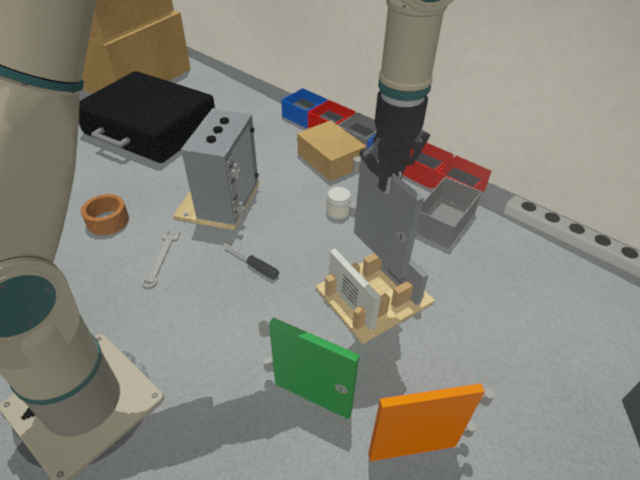

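```bash
python3 - <<'E'
from cell import *
from h import *
np.set_printoptions(precision=2,suppress=True)
s,i=pickle.load(open('w4.pkl','rb'));c=cam(i);a=i['color'].astype(int)
cr=a[50:135,270:360].astype(np.uint8)
cv2.imwrite('pics/w4z.png',cv2.resize(cr[:,:,::-1],None,fx=7,fy=7,interpolation=cv2.INTER_CUBIC))
R=toolR(s)
for zt in (300,302,304):
  p=onz(c,314,85,zt,1);print(zt,R.T@(p-s['eef_pos']))
l=onz(c,291.8,140,324,1);r=onz(c,334.8,140,324,1)
l2=onz(c,293,290,324,1);r2=onz(c,333,290,324,1)
for q in(l,r,l2,r2):print(R.T@(q-s['eef_pos']))
E
```

```text
300 [-0.31  3.38 91.3 ]
302 [-0.31  1.38 91.02]
304 [-0.32 -0.62 90.74]
[ -6.94 -20.62  71.41]
[  5.77 -20.62  71.42]
[ -7.15 -20.63  23.7 ]
[  5.89 -20.63  23.71]
```

View pics/w4z.png

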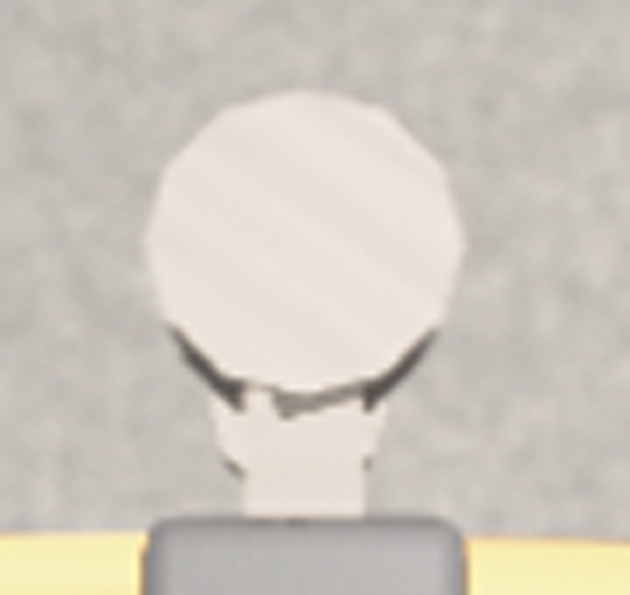

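```bash
python3 - <<'E'
from cell import *
from h import *
s=read_state();plan(s,(580.5,18,303),32.4)
E
```

```text
shift [-30.1  -0.6 262.1] n 6.0 turn [-0.001 -0.834 -0.002] n 6.0
```

```bash

python3 -m jog '[{"x":-2,"y":0,"z":15,"ax":0,"ay":-0.04,"az":0,"grip":0},{"x":-5,"y":0,"z":42,"ax":0,"ay":-0.12,"az":0,"grip":0},{"x":-8,"y":0,"z":72,"ax":0,"ay":-0.22,"az":0,"grip":0},{"x":-11,"y":0,"z":102,"ax":0,"ay":-0.32,"az":0,"grip":0},{"x":-15,"y":0,"z":132,"ax":0,"ay":-0.42,"az":0,"grip":0}]'
python3 -m jog '[{"x":-18,"y":0,"z":27,"ax":0,"ay":-0.1,"az":0,"grip":0},{"x":-37,"y":0,"z":54,"ax":0,"ay":-0.2,"az":0,"grip":0},{"x":-53,"y":0,"z":80,"ax":0,"ay":-0.3,"az":0,"grip":0},{"x":-60,"y":0,"z":105,"ax":0,"ay":-0.38,"az":0,"grip":0},{"x":-64,"y":0,"z":112,"ax":0,"ay":-0.41,"az":0,"grip":0}]'
python3 - <<'E'
from cell import *
from h import *
s=read_state();print(s['clock'],s['eef_pos'],s['tool_rot'],s['force']);plan(s,(580.5,18,222),32.4)
E
```

```text
clock: 5.65
eef_pos: [560.9, -109.1, 302.5]
tool_rot: [-1.57, 0.001, 0.158]
force: [1.1, 1.2, -4.3]
width: 13.3
clock: 6.15
eef_pos: [479.2, -6.5, 302.8]
tool_rot: [-1.567, 0.0, 0.57]
force: [0.1, 0.4, -3.6]
width: 13.1
6.15 [479.15788471  -6.47775372 302.79208802] [-1.56738930e+00  4.39808775e-04  5.69652553e-01] [ 0.14263569  0.43919215 -3.63293288]
shift [ 98.6  80.6 -34.3] n 3.0 turn [-0.003  0.004 -0.   ] n 1.0
```

```bash

python3 -m jog '[{"x":15,"y":0,"z":-20,"ax":0,"ay":0,"az":0,"grip":0},{"x":40,"y":0,"z":-34,"ax":0,"ay":0,"az":0,"grip":0},{"x":65,"y":0,"z":-34,"ax":0,"ay":0,"az":0,"grip":0},{"x":88,"y":0,"z":-34,"ax":0,"ay":0,"az":0,"grip":0},{"x":98,"y":0,"z":-34,"ax":0,"ay":0,"az":0,"grip":0}]'
python3 -m jog '[{"x":0,"y":20,"z":0,"ax":0,"ay":0,"az":0,"grip":0},{"x":0,"y":45,"z":0,"ax":0,"ay":0,"az":0,"grip":0},{"x":0,"y":68,"z":0,"ax":0,"ay":0,"az":0,"grip":0},{"x":0,"y":80,"z":0,"ax":0,"ay":0,"az":0,"grip":0},{"x":0,"y":80,"z":0,"ax":0,"ay":0,"az":0,"grip":0}]'
python3 - <<'E'
from cell import *
from h import *
s=read_state();print(s['clock'],s['eef_pos'],s['tool_rot'],s['force']);plan(s,(559.8,58,222),32.4)
i=get_image('wrist');cv2.imwrite('pics/w5.png',i['color'][:,:,::-1]);pickle.dump((s,i),open('w5.pkl','wb'))
i=get_image('side');cv2.imwrite('pics/s5.png',i['color'][:,:,::-1])
E
```

```text
clock: 6.65
eef_pos: [583.5, 14.5, 302.4]
tool_rot: [-1.57, -0.0, 0.564]
force: [-0.2, 0.3, -2.9]
width: 13.3
clock: 7.15
eef_pos: [580.4, 12.4, 221.5]
tool_rot: [-1.569, 0.004, 0.561]
force: [-1.4, 0.3, -3.6]
width: 13.2
7.15 [580.42352781  12.38543208 221.53833824] [-1.5687997   0.00402787  0.56101806] [-1.39265194  0.28936743 -3.61771631]
shift [ 6.8 -0.4 49.6] n 2.0 turn [-0.002 -0.004 -0.004] n 1.0
```

View pics/w5.png

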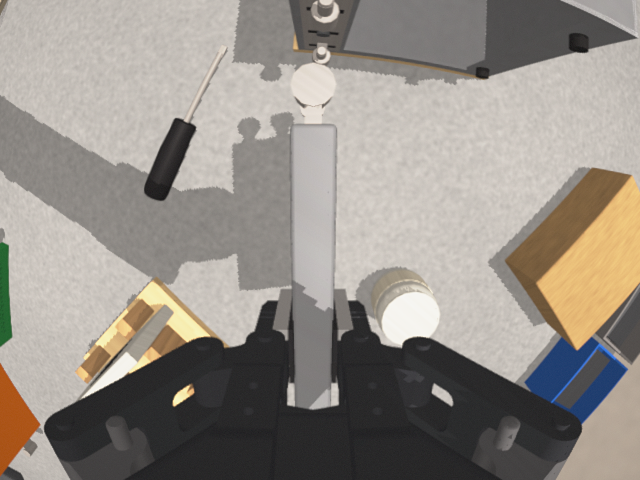

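View pics/s5.png

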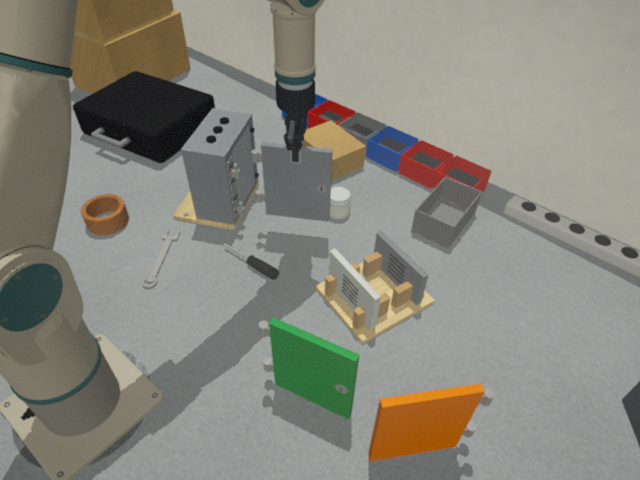

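```bash
python3 - <<'E'
import cv2
a=cv2.imread('pics/w5.png')
cv2.imwrite('pics/w5z.png',cv2.resize(a[0:110,280:370],None,fx=5.4,fy=5.4,interpolation=cv2.INTER_CUBIC))
E
```

```text
(no output)
```

View pics/w5z.png

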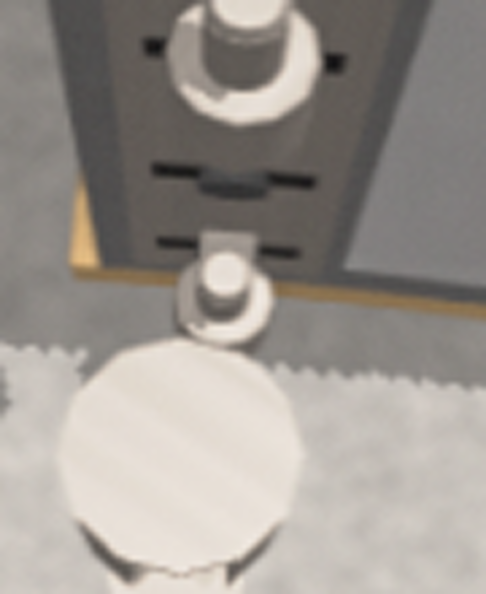

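```bash
python3 - <<'E'
from h import *
np.set_printoptions(precision=2,suppress=True)
s,i=pickle.load(open('w5.pkl','rb'));c=cam(i);R=toolR(s)
for n,(u,v,z) in dict(ush=(325.4,10.5,163),ltip=(321.9,50.9,69),lsh=(321.7,55.6,53),bar=(313.7,84.3,220.1)).items():
  p=onz(c,u,v,z,1);print(n,p,R.T@(p-s['eef_pos']))
E
```

```text
ush [511.48 134.53 163.  ] [  6.85  58.79 139.99]
ltip [511.62 134.37  69.  ] [  7.26 152.79 139.59]
lsh [511.85 134.29  53.  ] [  7.48 168.79 139.36]
bar [532.4   90.27 220.1 ] [ 0.78  1.62 91.49]
```

```bash

python3 -m jog '[{"x":2,"y":0,"z":12,"ax":0,"ay":0,"az":0,"grip":0},{"x":4,"y":0,"z":28,"ax":0,"ay":0,"az":0,"grip":0},{"x":6,"y":0,"z":42,"ax":0,"ay":0,"az":0,"grip":0},{"x":6.2,"y":0,"z":48.6,"ax":0,"ay":0,"az":0,"grip":0},{"x":6.2,"y":0,"z":48.6,"ax":0,"ay":0,"az":0,"grip":0}]'
python3 -m jog '[{"x":0,"y":0,"z":0,"ax":0,"ay":0,"az":0,"grip":0},{"x":0,"y":0,"z":0,"ax":0,"ay":0,"az":0,"grip":0}]'
python3 - <<'E'
from cell import *
from h import *
np.set_printoptions(precision=2,suppress=True)
s=read_state();print(s['clock'],s['eef_pos'],s['tool_rot'],s['force'],s['torque']);plan(s,(559.8,58,222),32.4)
i=get_image('wrist');cv2.imwrite('pics/w6.png',i['color'][:,:,::-1]);pickle.dump((s,i),open('w6.pkl','wb'))
i=get_image('scene');cv2.imwrite('pics/c6.png',cv2.resize(i['color'][100:220,370:500,::-1],None,fx=5,fy=5))
E
```

```text
clock: 7.75
eef_pos: [561.0, 58.8, 223.7]
tool_rot: [-1.571, -0.001, 0.564]
force: [0.3, -0.6, -2.9]
width: 13.2
clock: 7.95
eef_pos: [561.6, 56.3, 223.4]
tool_rot: [-1.571, 0.0, 0.56]
force: [0.1, 0.3, -4.4]
width: 12.9
7.95 [561.6   56.34 223.36] [-1.57  0.    0.56] [ 0.1   0.3  -4.41] [-0.    0.03  0.02]
shift [-0.6  1.4  2.4] n 1.0 turn [ 0.   -0.01 -0.  ] n 1.0
```

View pics/w6.png

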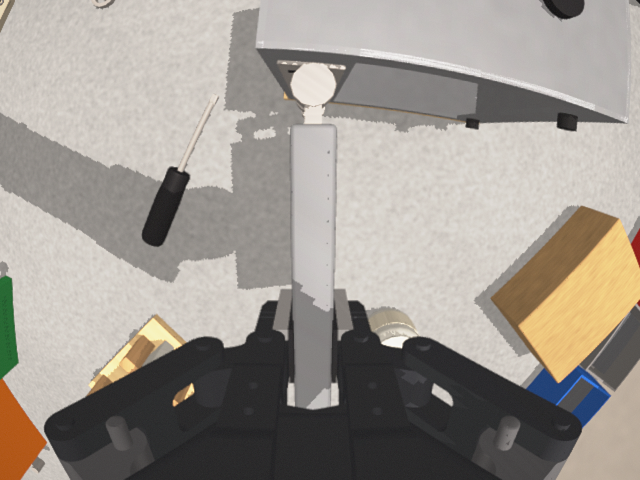

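View pics/c6.png

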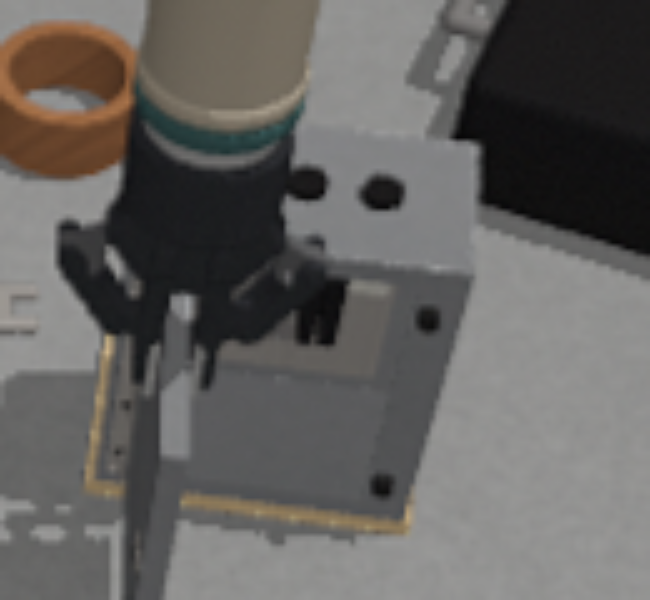

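```bash
python3 - <<'E'
from cell import *
from h import *
np.set_printoptions(precision=2,suppress=True)
s,i=pickle.load(open('w6.pkl','rb'));c=cam(i)
print(onz(c,313.7,84.5,222,1))
k=onz(c,258,46,212,1);print('corner',k)
i=get_image('side');c=cam(i);cv2.imwrite('pics/s6.png',cv2.resize(i['color'][95:245,190:320,::-1],None,fx=4,fy=4,interpolation=cv2.INTER_CUBIC))
for z in(179,163,69,53): print(z,(proj(c,(511.2,134.5,z))-(190,95))*4)
s=read_state();print(s['eef_pos'],s['force'])
E
```

```text
[513.7  134.16 222.  ]
corner [486.49 137.59 212.  ]
179 [178.97 273.5 ]
163 [182.12 297.14]
69 [199.35 426.56]
53 [202.08 447.11]
[561.57  56.39 223.23] [-0.33  0.27 -4.08]
```

View pics/s6.png

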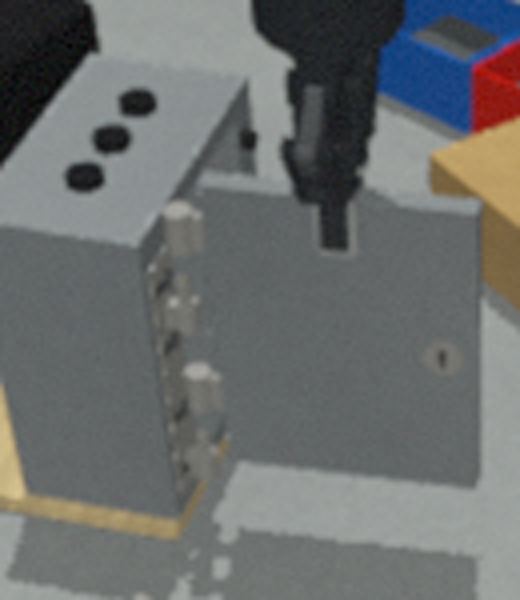

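```bash
python3 - <<'E'
from cell import *
from h import *
np.set_printoptions(precision=1,suppress=True)
i=get_image('side');c=cam(i);cv2.imwrite('pics/s6b.png',cv2.resize(i['color'][140:220,220:260,::-1],None,fx=10,fy=7.5,interpolation=cv2.INTER_CUBIC))
f=lambda p:(proj(c,p)-(220,140))*(10,7.5)
for z in(179,163,69,53): print('pin',z,f((511.2,134.5,z)))
for z in(222,197,112,87): print('bar',z,f((513.7,134.2,z)),f((512,134.2,z)))
print(read_state()['clock'])
E
```

```text
pin 179 [147.4 175.3]
pin 163 [155.3 219.6]
pin 69 [198.4 462.3]
pin 53 [205.2 500.8]
bar 222 [135.1  48.1] [129.1  50.6]
bar 197 [147.8 121. ] [142.  123.5]
bar 112 [188.2 351.5] [182.8 354.1]
bar 87 [199.3 414.6] [193.9 417.2]
8.15
```

View pics/s6b.png

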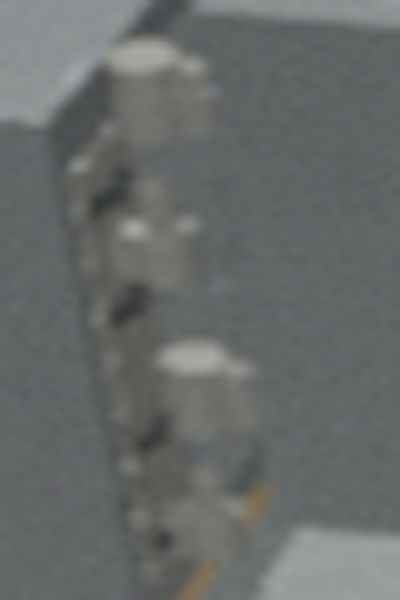

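```bash

python3 -m jog '[{"x":-1.9,"y":0,"z":1.5,"ax":0,"ay":0,"az":0,"grip":0},{"x":-1.9,"y":5,"z":1.5,"ax":0,"ay":0,"az":0,"grip":0},{"x":-1.9,"y":10,"z":1.5,"ax":0,"ay":0,"az":0,"grip":0},{"x":-1.9,"y":14,"z":1.5,"ax":0,"ay":0,"az":0,"grip":0},{"x":-1.9,"y":14,"z":1.5,"ax":0,"ay":0,"az":0,"grip":0}]'
python3 - <<'E'
from cell import *
from h import *
np.set_printoptions(precision=2,suppress=True)
s=read_state();print(s['clock'],s['eef_pos'],s['tool_rot'],s['force'],s['torque'])
i=get_image('wrist');c=cam(i);cv2.imwrite('pics/w7.png',i['color'][:,:,::-1]);print(onz(c,313.7,84.5,s['eef_pos'][2]-1.5,1))
E
```

```text
clock: 8.65
eef_pos: [558.4, 57.2, 208.4]
tool_rot: [-1.57, 0.002, 0.561]
force: [0.0, -0.3, -3.7]
width: 12.5
8.65 [558.45  57.23 208.39] [-1.57  0.    0.56] [ 0.05 -0.35 -3.71] [-0.01  0.04 -0.02]
[510.46 135.04 206.89]
```

```bash

python3 -m jog '[{"x":0,"y":0,"z":0,"ax":0,"ay":0,"az":0,"grip":0},{"x":0,"y":0,"z":0,"ax":0,"ay":0,"az":0,"grip":0},{"x":0,"y":0,"z":0,"ax":0,"ay":0,"az":0,"grip":0}]'
python3 - <<'E'
from cell import *
from h import *
np.set_printoptions(precision=2,suppress=True)
s=read_state();print(s['clock'],s['eef_pos'],s['tool_rot'],s['force'],s['torque'])
i=get_image('wrist');c=cam(i);cv2.imwrite('pics/w7.png',i['color'][:,:,::-1]);print(onz(c,313.7,84.5,s['eef_pos'][2]-1.5,1))
E
```

```text
clock: 9.0
eef_pos: [559.2, 57.3, 209.5]
tool_rot: [-1.571, -0.0, 0.561]
force: [-0.4, -1.4, -3.4]
width: 13.1
9.0 [559.19  57.26 209.47] [-1.57 -0.    0.56] [-0.44 -1.45 -3.43] [-0.03 -0.01 -0.  ]
[511.19 135.06 207.97]
```

```bash

python3 -m jog '[{"x":0,"y":1,"z":-0.3,"ax":0,"ay":0,"az":0,"grip":0},{"x":0,"y":2,"z":-0.3,"ax":0,"ay":0,"az":0,"grip":0},{"x":0,"y":3,"z":-0.3,"ax":0,"ay":0,"az":0,"grip":0},{"x":0,"y":3.5,"z":-0.3,"ax":0,"ay":0,"az":0,"grip":0}]'
python3 -m jog '[{"x":0,"y":0.5,"z":0,"ax":0,"ay":0,"az":0,"grip":0},{"x":0,"y":1,"z":0,"ax":0,"ay":0,"az":0,"grip":0}]'
python3 -m jog '[{"x":0,"y":0.5,"z":0,"ax":0,"ay":0,"az":0,"grip":0},{"x":0,"y":1,"z":0,"ax":0,"ay":0,"az":0,"grip":0}]'
python3 -m jog '[{"x":0,"y":0.5,"z":0,"ax":0,"ay":0,"az":0,"grip":0},{"x":0,"y":1,"z":0,"ax":0,"ay":0,"az":0,"grip":0}]'
```

```text
clock: 9.45
eef_pos: [559.1, 57.0, 205.6]
tool_rot: [-1.571, 0.0, 0.561]
force: [0.2, 0.6, -3.8]
width: 13.3
clock: 9.65
eef_pos: [559.2, 57.0, 204.7]
tool_rot: [-1.571, 0.0, 0.561]
force: [0.6, -0.1, -3.2]
width: 13.3
clock: 9.85
eef_pos: [559.2, 57.0, 203.8]
tool_rot: [-1.571, -0.0, 0.561]
force: [0.3, -0.5, -4.1]
width: 13.2
clock: 10.05
eef_pos: [559.2, 57.0, 202.8]
tool_rot: [-1.571, -0.0, 0.561]
force: [0.1, 0.1, -4.4]
width: 13.3
```

```bash

for k in 1 2 3; do :; done
python3 -m jog '[{"x":0,"y":0.6,"z":0,"ax":0,"ay":0,"az":0,"grip":0},{"x":0,"y":1.2,"z":0,"ax":0,"ay":0,"az":0,"grip":0}]'
python3 -m jog '[{"x":0,"y":0.6,"z":0,"ax":0,"ay":0,"az":0,"grip":0},{"x":0,"y":1.2,"z":0,"ax":0,"ay":0,"az":0,"grip":0}]'
python3 -m jog '[{"x":0,"y":0.6,"z":0,"ax":0,"ay":0,"az":0,"grip":0},{"x":0,"y":1.2,"z":0,"ax":0,"ay":0,"az":0,"grip":0}]'
```

```text
clock: 10.25
eef_pos: [559.2, 57.0, 201.5]
tool_rot: [-1.571, 0.0, 0.561]
force: [0.4, -0.2, -2.8]
width: 13.1
clock: 10.45
eef_pos: [559.2, 57.0, 200.3]
tool_rot: [-1.571, 0.0, 0.561]
force: [-0.4, 0.4, -3.8]
width: 13.1
clock: 10.65
eef_pos: [559.2, 57.0, 199.1]
tool_rot: [-1.571, 0.0, 0.561]
force: [0.7, -0.3, -3.7]
width: 12.9
```

```bash
python3 - <<'E'
from cell import *
from h import *
i=get_image('side');cv2.imwrite('pics/s8.png',cv2.resize(i['color'][140:220,220:260,::-1],None,fx=10,fy=7.5,interpolation=cv2.INTER_CUBIC))
E
```

```text
(no output)
```

View pics/s8.png

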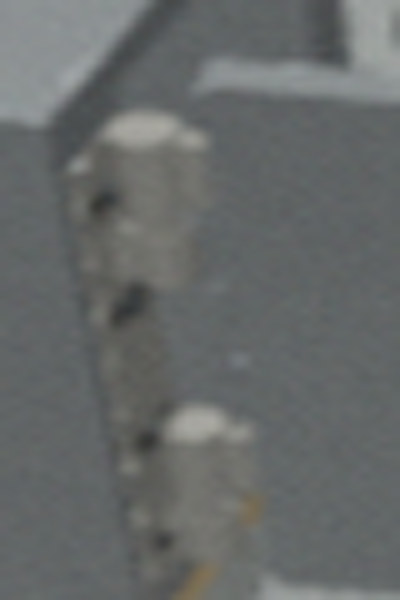

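```bash

python3 -m jog '[{"x":0,"y":1,"z":0,"ax":0,"ay":0,"az":0,"grip":0},{"x":0,"y":2,"z":0,"ax":0,"ay":0,"az":0,"grip":0}]'
python3 -m jog '[{"x":0,"y":1,"z":0,"ax":0,"ay":0,"az":0,"grip":0},{"x":0,"y":2,"z":0,"ax":0,"ay":0,"az":0,"grip":0}]'
python3 -m jog '[{"x":0,"y":1,"z":0,"ax":0,"ay":0,"az":0,"grip":0},{"x":0,"y":2,"z":0,"ax":0,"ay":0,"az":0,"grip":0}]'
python3 -m jog '[{"x":0,"y":0.5,"z":0,"ax":0,"ay":0,"az":0,"grip":0},{"x":0,"y":1,"z":0,"ax":0,"ay":0,"az":0,"grip":0}]'
```

```text
clock: 10.9
eef_pos: [559.2, 57.0, 197.1]
tool_rot: [-1.571, 0.0, 0.561]
force: [-0.8, 0.5, -2.8]
width: 13.5
clock: 11.1
eef_pos: [559.2, 57.0, 195.1]
tool_rot: [-1.571, 0.0, 0.561]
force: [-0.1, -0.0, -3.5]
width: 13.2
clock: 11.3
eef_pos: [559.2, 57.0, 193.1]
tool_rot: [-1.571, 0.0, 0.561]
force: [0.2, -0.3, -4.2]
width: 13.4
clock: 11.5
eef_pos: [559.2, 57.0, 192.1]
tool_rot: [-1.571, 0.0, 0.561]
force: [0.3, -0.3, -2.3]
width: 13.2
```

```bash

python3 -m jog '[{"x":0,"y":0.3,"z":0,"ax":0,"ay":0,"az":0,"grip":0},{"x":0,"y":0.6,"z":0,"ax":0,"ay":0,"az":0,"grip":0}]'
python3 -m jog '[{"x":0,"y":0.2,"z":0,"ax":0,"ay":0,"az":0,"grip":0},{"x":0,"y":0.4,"z":0,"ax":0,"ay":0,"az":0,"grip":0}]'
python3 -m jog '[{"x":0,"y":0.2,"z":0,"ax":0,"ay":0,"az":0,"grip":0},{"x":0,"y":0.4,"z":0,"ax":0,"ay":0,"az":0,"grip":0}]'
```

```text
clock: 11.7
eef_pos: [559.2, 57.0, 191.6]
tool_rot: [-1.571, 0.0, 0.561]
force: [1.2, 0.9, -3.3]
width: 13.3
clock: 11.9
eef_pos: [559.2, 57.0, 191.2]
tool_rot: [-1.571, -0.0, 0.561]
force: [-0.5, 0.4, -3.5]
width: 13.0
clock: 12.1
eef_pos: [559.2, 57.0, 190.8]
tool_rot: [-1.571, -0.0, 0.561]
force: [0.7, 0.7, -2.9]
width: 13.3
```

```bash

python3 -m jog '[{"x":0,"y":0.2,"z":0,"ax":0,"ay":0,"az":0,"grip":0},{"x":0,"y":0.4,"z":0,"ax":0,"ay":0,"az":0,"grip":0}]'
python3 - <<'E'
from cell import *
import numpy as np
print(np.round(read_state()['force'],1))
E
```

```text
clock: 12.3
eef_pos: [559.2, 57.0, 190.4]
tool_rot: [-1.571, 0.0, 0.561]
force: [-0.2, -0.1, -3.9]
width: 13.1
[-0.2 -0.1 -3.9]
```

```bash

python3 -m jog '[{"x":0,"y":0.2,"z":0,"ax":0,"ay":0,"az":0,"grip":0},{"x":0,"y":0.4,"z":0,"ax":0,"ay":0,"az":0,"grip":0}]'
python3 -m jog '[{"x":0,"y":0.2,"z":0,"ax":0,"ay":0,"az":0,"grip":0},{"x":0,"y":0.4,"z":0,"ax":0,"ay":0,"az":0,"grip":0}]'
python3 -m jog '[{"x":0,"y":0.2,"z":0,"ax":0,"ay":0,"az":0,"grip":0},{"x":0,"y":0.4,"z":0,"ax":0,"ay":0,"az":0,"grip":0}]'
```

```text
clock: 12.5
eef_pos: [559.2, 57.0, 190.0]
tool_rot: [-1.571, -0.0, 0.561]
force: [-0.4, -0.6, -3.7]
width: 13.1
clock: 12.7
eef_pos: [559.2, 57.0, 189.6]
tool_rot: [-1.571, -0.0, 0.561]
force: [-0.4, 0.4, -3.7]
width: 12.7
clock: 12.9
eef_pos: [559.2, 57.0, 189.2]
tool_rot: [-1.571, -0.0, 0.561]
force: [0.9, -0.2, -2.7]
width: 13.2
```

```bash

python3 -m jog '[{"x":0,"y":0.2,"z":0,"ax":0,"ay":0,"az":0,"grip":0},{"x":0,"y":0.4,"z":0,"ax":0,"ay":0,"az":0,"grip":0}]'
python3 -m jog '[{"x":0,"y":0.2,"z":0,"ax":0,"ay":0,"az":0,"grip":0},{"x":0,"y":0.4,"z":0,"ax":0,"ay":0,"az":0,"grip":0}]'
```

```text
clock: 13.1
eef_pos: [559.3, 56.9, 189.1]
tool_rot: [-1.571, -0.0, 0.561]
force: [-1.6, -1.6, -0.3]
width: 13.0
clock: 13.3
eef_pos: [559.5, 56.9, 188.8]
tool_rot: [-1.571, -0.001, 0.561]
force: [-1.0, -0.9, 3.2]
width: 13.3
```

```bash

python3 -m jog '[{"x":0,"y":0.2,"z":0,"ax":0,"ay":0,"az":0,"grip":0},{"x":0,"y":0.4,"z":0,"ax":0,"ay":0,"az":0,"grip":0}]'
```

```text
clock: 13.5
eef_pos: [559.6, 56.8, 188.7]
tool_rot: [-1.571, -0.001, 0.561]
force: [-0.8, -1.3, 5.9]
width: 13.0
```

```bash

python3 -m jog '[{"x":4.8,"y":-0.4,"z":0.1,"ax":0,"ay":-0.0524,"az":0,"grip":0},{"x":9.6,"y":-0.4,"z":0.45,"ax":0,"ay":-0.1047,"az":0,"grip":0},{"x":9.6,"y":-0.4,"z":0.45,"ax":0,"ay":-0.1047,"az":0,"grip":0}]'
```

```text
clock: 13.8
eef_pos: [567.5, 62.3, 188.7]
tool_rot: [-1.571, -0.0, 0.666]
force: [0.3, -1.4, 4.8]
width: 12.7
```

```bash

python3 -m jog '[{"x":4.8,"y":-0.2,"z":0.1,"ax":0,"ay":-0.0524,"az":0,"grip":0},{"x":9.6,"y":-0.2,"z":0.45,"ax":0,"ay":-0.1047,"az":0,"grip":0},{"x":14.3,"y":-0.2,"z":1.05,"ax":0,"ay":-0.1571,"az":0,"grip":0},{"x":14.3,"y":-0.2,"z":1.05,"ax":0,"ay":-0.1571,"az":0,"grip":0}]'
python3 -m jog '[{"x":4.8,"y":0,"z":0.1,"ax":0,"ay":-0.0524,"az":0,"grip":0},{"x":9.6,"y":0,"z":0.45,"ax":0,"ay":-0.1047,"az":0,"grip":0},{"x":14.3,"y":0,"z":1.05,"ax":0,"ay":-0.1571,"az":0,"grip":0},{"x":14.3,"y":0,"z":1.05,"ax":0,"ay":-0.1571,"az":0,"grip":0}]'
python3 - <<'E'
from cell import *
from h import *
np.set_printoptions(precision=2,suppress=True)
s=read_state();R=toolR(s);print(R.T@s['force'],s['torque'],s['eef_pos']+R@[0.5,0,91.5])
E
```

```text
clock: 14.2
eef_pos: [577.9, 71.8, 188.7]
tool_rot: [-1.571, 0.0, 0.822]
force: [0.8, -1.9, 3.3]
width: 12.9
clock: 14.6
eef_pos: [586.7, 83.0, 188.7]
tool_rot: [-1.571, 0.0, 0.979]
force: [0.3, -1.9, 4.0]
width: 13.3
[-1.37 -3.96 -1.3 ] [-0.28  0.46  0.09] [511.05 134.46 188.66]
```

```bash

python3 -m jog '[{"x":4.8,"y":0,"z":0.1,"ax":0,"ay":-0.0524,"az":0,"grip":0},{"x":9.6,"y":0,"z":0.45,"ax":0,"ay":-0.1047,"az":0,"grip":0},{"x":14.3,"y":0,"z":1.05,"ax":0,"ay":-0.1571,"az":0,"grip":0},{"x":14.3,"y":0,"z":1.05,"ax":0,"ay":-0.1571,"az":0,"grip":0}]'
python3 -m jog '[{"x":4.8,"y":0,"z":0.1,"ax":0,"ay":-0.0524,"az":0,"grip":0},{"x":9.6,"y":0,"z":0.45,"ax":0,"ay":-0.1047,"az":0,"grip":0},{"x":14.3,"y":0,"z":1.05,"ax":0,"ay":-0.1571,"az":0,"grip":0},{"x":14.3,"y":0,"z":1.05,"ax":0,"ay":-0.1571,"az":0,"grip":0}]'
python3 - <<'E'
from cell import *
from h import *
np.set_printoptions(precision=2,suppress=True)
s=read_state();R=toolR(s);print(R.T@s['force'],s['torque'],s['eef_pos']+R@[0.5,0,91.5],s['qpos'])
E
```

```text
clock: 15.0
eef_pos: [593.7, 95.4, 188.7]
tool_rot: [-1.571, 0.0, 1.135]
force: [-0.5, -1.3, 3.8]
width: 13.5
clock: 15.4
eef_pos: [598.7, 108.8, 188.6]
tool_rot: [-1.571, 0.001, 1.292]
force: [1.0, -2.3, 3.6]
width: 13.0
[-1.99 -3.64 -1.56] [-0.53  0.44  0.19] [510.87 134.45 188.62] [-0.25  0.63  0.04  1.69 -0.03  0.82  1.09]
```

```bash

python3 -m jog '[{"x":4.8,"y":0,"z":0.1,"ax":0,"ay":-0.0524,"az":0,"grip":0},{"x":9.6,"y":0,"z":0.45,"ax":0,"ay":-0.1047,"az":0,"grip":0},{"x":14.3,"y":0,"z":1.05,"ax":0,"ay":-0.1571,"az":0,"grip":0},{"x":19,"y":0,"z":1.9,"ax":0,"ay":-0.2094,"az":0,"grip":0},{"x":19,"y":0,"z":1.9,"ax":0,"ay":-0.2094,"az":0,"grip":0}]'
python3 - <<'E'
from cell import *
from h import *
np.set_printoptions(precision=2,suppress=True)
s=read_state();R=toolR(s);print(R.T@s['force'],s['eef_pos']+R@[0.5,0,91.5])
i=get_image('wrist');cv2.imwrite('pics/w9.png',i['color'][:,:,::-1])
i=get_image('side');cv2.imwrite('pics/s9.png',i['color'][:,:,::-1])
E
```

```text
clock: 15.9
eef_pos: [602.0, 127.6, 188.6]
tool_rot: [-1.571, 0.001, 1.502]
force: [0.7, -3.0, 3.8]
width: 13.5
[-2.99 -3.75 -0.93] [510.78 134.48 188.6 ]
```

View pics/w9.png

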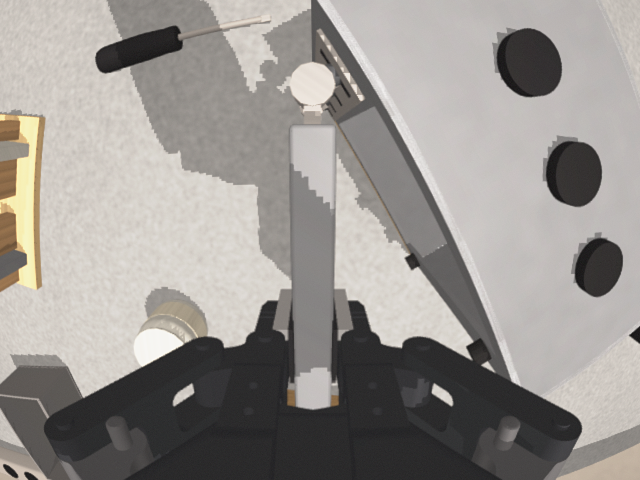

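View pics/s9.png

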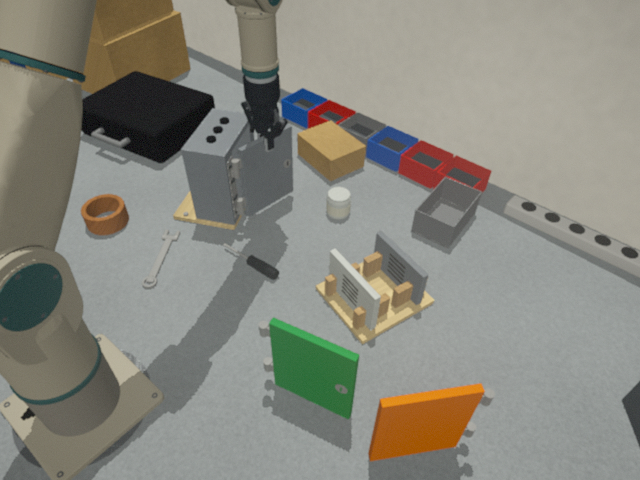

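```bash

python3 -m jog '[{"x":0,"y":0,"z":0,"ax":0,"ay":0,"az":0,"grip":16},{"x":0,"y":0,"z":0,"ax":0,"ay":0,"az":0,"grip":22},{"x":0,"y":0,"z":0,"ax":0,"ay":0,"az":0,"grip":30},{"x":0,"y":0,"z":0,"ax":0,"ay":0,"az":0,"grip":30}]'
python3 - <<'E'
from cell import *
from h import *
i=get_image('wrist');cv2.imwrite('pics/w10.png',i['color'][:,:,::-1])
E
```

```text
clock: 16.4
eef_pos: [602.1, 128.3, 188.4]
tool_rot: [-1.571, -0.0, 1.503]
force: [-0.5, -0.4, 0.2]
width: 29.9
```

View pics/w10.png

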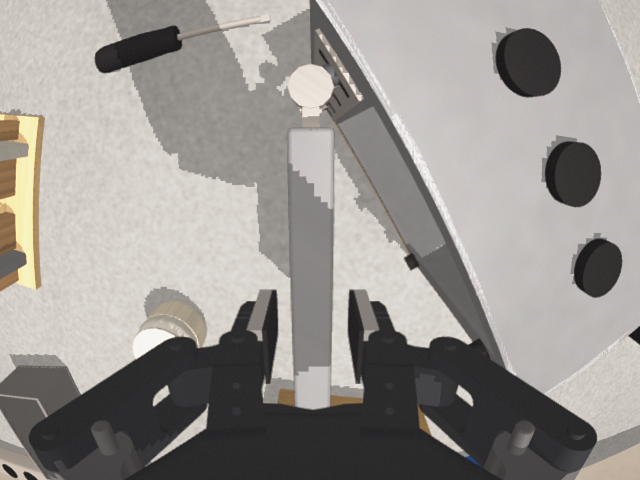

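```bash

python3 -m jog '[{"x":0,"y":-15,"z":0,"ax":0,"ay":0,"az":0,"grip":30},{"x":0,"y":-40,"z":0,"ax":0,"ay":0,"az":0,"grip":30},{"x":0,"y":-62,"z":0,"ax":0,"ay":0,"az":0,"grip":30},{"x":0,"y":-62,"z":0,"ax":0,"ay":0,"az":0,"grip":0}]'
python3 - <<'E'
from cell import *
from h import *
s=read_state();plan(s,(633,80,250),27.4)
i=get_image('wrist');cv2.imwrite('pics/w11.png',i['color'][:,:,::-1])
E
```

```text
clock: 16.85
eef_pos: [604.2, 128.6, 253.8]
tool_rot: [-1.577, -0.002, 1.503]
force: [0.6, -0.1, 0.5]
width: 16.7
shift [-46.6   3.9 -32. ] n 2.0 turn [0.004 1.025 0.005] n 7.0
```

View pics/w11.png

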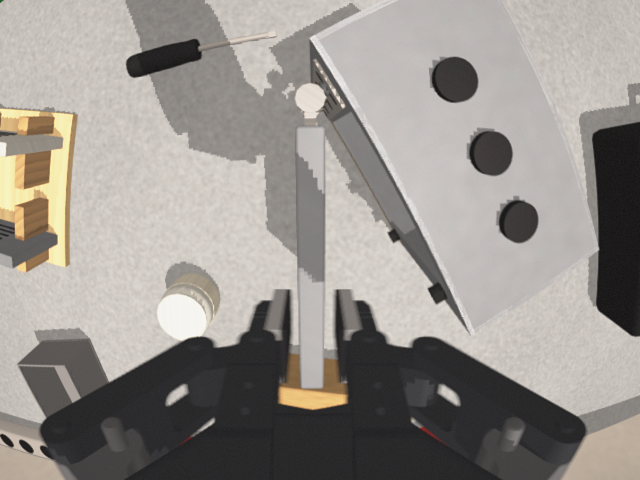

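```bash

python3 -m jog '[{"x":-15,"y":0,"z":-10,"ax":0,"ay":0.12,"az":0,"grip":0},{"x":-30,"y":0,"z":-20,"ax":0,"ay":0.25,"az":0,"grip":0},{"x":-46,"y":0,"z":-32,"ax":0,"ay":0.38,"az":0,"grip":0},{"x":-46,"y":0,"z":-32,"ax":0,"ay":0.51,"az":0,"grip":0},{"x":-46,"y":0,"z":-32,"ax":0,"ay":0.64,"az":0,"grip":0}]'
python3 -m jog '[{"x":0,"y":0,"z":0,"ax":0,"ay":0.13,"az":0,"grip":0},{"x":0,"y":0,"z":0,"ax":0,"ay":0.26,"az":0,"grip":0},{"x":0,"y":0,"z":0,"ax":0,"ay":0.385,"az":0,"grip":0},{"x":0,"y":0,"z":0,"ax":0,"ay":0.385,"az":0,"grip":0}]'
python3 - <<'E'
from cell import *
from h import *
s=read_state();plan(s,(633,82,165),27.4);print(s['eef_pos'])
i=get_image('wrist');cv2.imwrite('pics/w12.png',i['color'][:,:,::-1]);pickle.dump(i,open('w12.pkl','wb'))
E
```

```text
clock: 17.4
eef_pos: [630.5, 78.9, 249.0]
tool_rot: [-1.569, 0.002, 0.856]
force: [0.0, -0.2, 0.3]
width: -0.4
clock: 17.8
eef_pos: [630.2, 80.0, 249.1]
tool_rot: [-1.57, 0.002, 0.478]
force: [0.8, -0.2, -0.0]
width: -0.1
shift [ 3.6 84.1  0.4] n 2.0 turn [-0.    -0.    -0.002] n 1.0
[630.21027924  80.04271258 249.14270799]
```

View pics/w12.png

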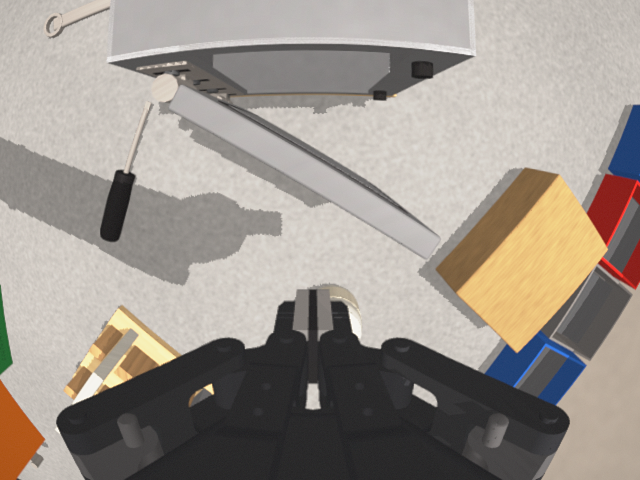

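```bash

python3 -m jog '[{"x":3,"y":30,"z":0,"ax":0,"ay":0,"az":0,"grip":0},{"x":3,"y":65,"z":0,"ax":0,"ay":0,"az":0,"grip":0},{"x":3,"y":84,"z":0,"ax":0,"ay":0,"az":0,"grip":0}]'
python3 -m jog '[{"x":3,"y":0,"z":5,"ax":0,"ay":0,"az":0,"grip":0},{"x":6,"y":0,"z":12,"ax":0,"ay":0,"az":0,"grip":0},{"x":8,"y":0,"z":17,"ax":0,"ay":0,"az":0,"grip":0},{"x":10,"y":0,"z":20,"ax":0,"ay":0,"az":0,"grip":0}]'
python3 - <<'E'
from cell import *
from h import *
i=get_image('wrist');cv2.imwrite('pics/w13.png',i['color'][:,:,::-1])
E
```

```text
clock: 18.15
eef_pos: [631.8, 81.5, 163.5]
tool_rot: [-1.569, 0.004, 0.482]
force: [0.6, 1.1, -0.6]
width: -0.2
clock: 18.55
eef_pos: [634.0, 105.2, 168.0]
tool_rot: [-1.571, -0.003, 0.48]
force: [0.7, 0.8, 0.2]
width: 0.1
```

View pics/w13.png

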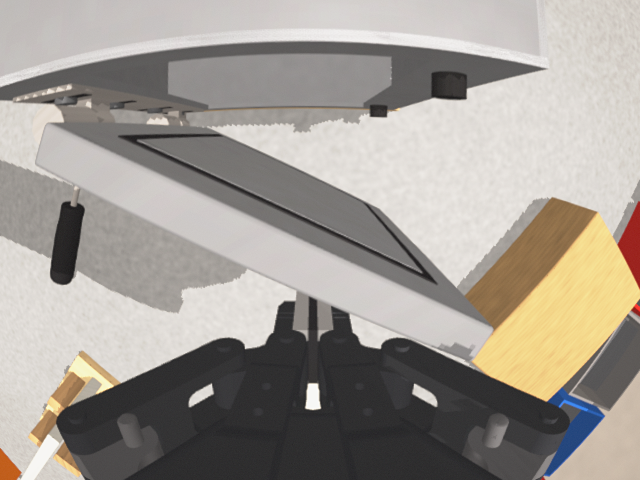

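```bash

python3 -m jog '[{"x":1.5,"y":-8,"z":3,"ax":0,"ay":0,"az":0,"grip":0},{"x":3,"y":-8,"z":6,"ax":0,"ay":0,"az":0,"grip":0},{"x":4.5,"y":-8,"z":10,"ax":0,"ay":0,"az":0,"grip":0},{"x":6,"y":-8,"z":14,"ax":0,"ay":0,"az":0,"grip":0},{"x":8,"y":-8,"z":18,"ax":0,"ay":0,"az":0,"grip":0}]'
python3 - <<'E'
from cell import *
from h import *
i=get_image('wrist');cv2.imwrite('pics/w14.png',i['color'][:,:,::-1])
E
```

```text
clock: 19.1
eef_pos: [631.9, 123.7, 174.5]
tool_rot: [-1.571, 0.0, 0.478]
force: [0.6, 0.5, -0.3]
width: -0.3
```

View pics/w14.png

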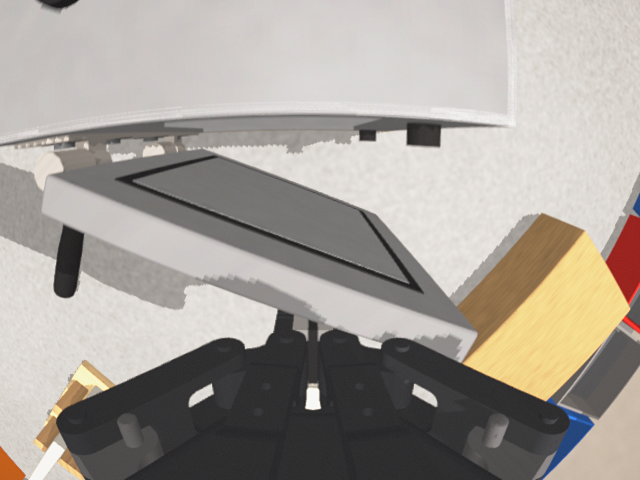

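Door is moving shut, no notable force. Continue.

```bash

python3 -m jog '[{"x":2,"y":0,"z":4,"ax":0,"ay":0,"az":0,"grip":0},{"x":4,"y":0,"z":8,"ax":0,"ay":0,"az":0,"grip":0},{"x":6,"y":0,"z":12,"ax":0,"ay":0,"az":0,"grip":0},{"x":8,"y":0,"z":16,"ax":0,"ay":0,"az":0,"grip":0},{"x":10,"y":0,"z":20,"ax":0,"ay":0,"az":0,"grip":0}]'
python3 -m jog '[{"x":2,"y":0,"z":3,"ax":0,"ay":0,"az":0,"grip":0},{"x":4,"y":0,"z":6,"ax":0,"ay":0,"az":0,"grip":0},{"x":5,"y":0,"z":9,"ax":0,"ay":0,"az":0,"grip":0},{"x":6,"y":0,"z":12,"ax":0,"ay":0,"az":0,"grip":0}]'
python3 - <<'E'
from cell import *
from h import *
i=get_image('wrist');cv2.imwrite('pics/w15.png',i['color'][:,:,::-1]);pickle.dump(i,open('w15.pkl','wb'))
s=read_state();plan(s,(630.3,176,175),27.4)
E
```

```text
clock: 19.65
eef_pos: [631.8, 146.1, 174.6]
tool_rot: [-1.571, 0.0, 0.479]
force: [0.1, -0.6, 0.8]
width: 0.0
clock: 20.05
eef_pos: [631.6, 159.3, 174.6]
tool_rot: [-1.571, 0.0, 0.478]
force: [-0.2, 0.3, -0.7]
width: 0.2
shift [ 6.3 -0.5 14.5] n 1.0 turn [-0.001  0.001  0.   ] n 1.0
```

View pics/w15.png

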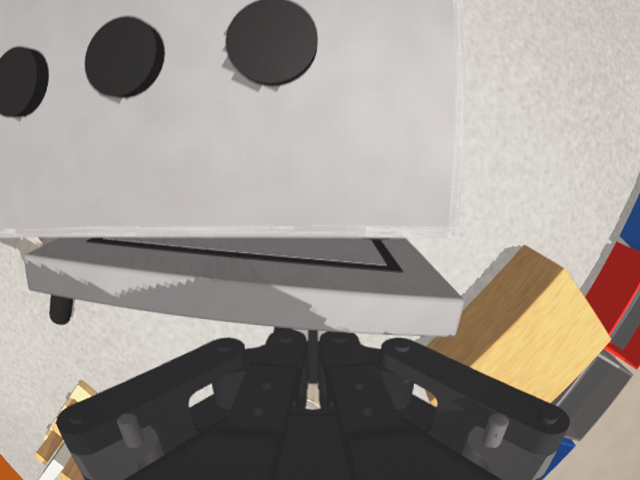

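```bash

python3 -m jog '[{"x":1,"y":0,"z":2,"ax":0,"ay":0,"az":0,"grip":0},{"x":2,"y":0,"z":4,"ax":0,"ay":0,"az":0,"grip":0},{"x":3,"y":0,"z":6,"ax":0,"ay":0,"az":0,"grip":0},{"x":3,"y":0,"z":8,"ax":0,"ay":0,"az":0,"grip":0}]'
python3 -m jog '[{"x":0,"y":0,"z":1,"ax":0,"ay":0,"az":0,"grip":0},{"x":0,"y":0,"z":2,"ax":0,"ay":0,"az":0,"grip":0}]'
python3 -m jog '[{"x":0,"y":0,"z":1,"ax":0,"ay":0,"az":0,"grip":0},{"x":0,"y":0,"z":1.5,"ax":0,"ay":0,"az":0,"grip":0}]'
```

```text
clock: 20.5
eef_pos: [630.7, 167.8, 174.6]
tool_rot: [-1.571, -0.0, 0.478]
force: [-0.1, -0.1, -0.6]
width: 0.1
clock: 20.7
eef_pos: [629.7, 169.4, 174.6]
tool_rot: [-1.571, -0.0, 0.478]
force: [1.2, -1.1, -1.4]
width: 0.2
clock: 20.9
eef_pos: [629.7, 169.4, 174.7]
tool_rot: [-1.573, -0.001, 0.478]
force: [2.7, -3.7, -0.8]
width: 0.1
```

```bash

python3 - <<'E'
from cell import *
from h import *
i=get_image('wrist');cv2.imwrite('pics/w16.png',i['color'][:,:,::-1])
i=get_image('side');cv2.imwrite('pics/s16.png',cv2.resize(i['color'][80:240,150:330,::-1],None,fx=4,fy=3.75,interpolation=cv2.INTER_CUBIC))
E
```

```text
(no output)
```

View pics/w16.png

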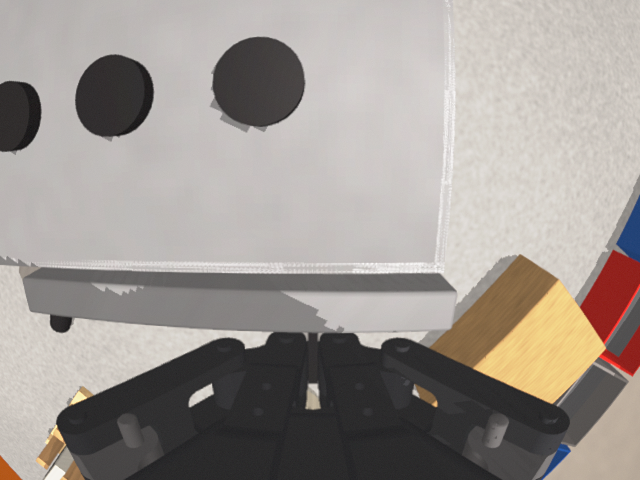

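View pics/s16.png

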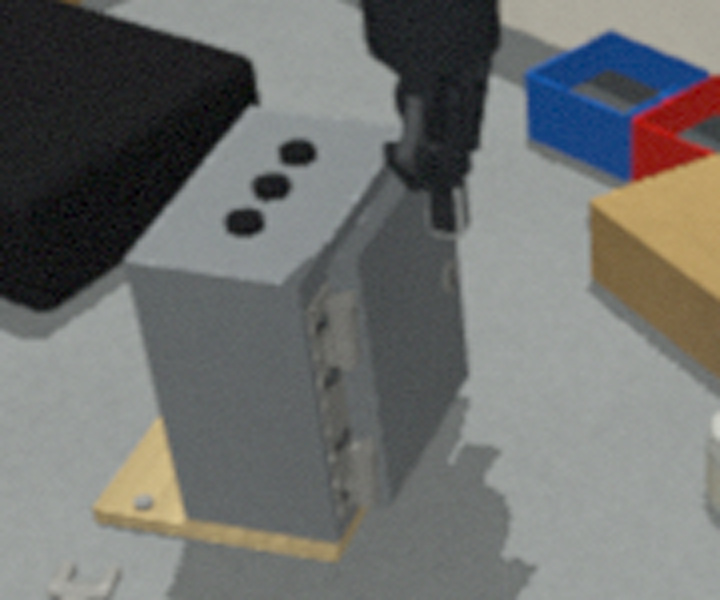

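```bash
python3 - <<'E'
from cell import *
from h import *
np.set_printoptions(precision=1,suppress=True)
i=get_image('wrist');c=cam(i)
a=i['color']
cv2.imwrite('pics/w17a.png',cv2.resize(a[240:350,10:170,::-1],None,fx=5,fy=5));cv2.imwrite('pics/w17b.png',cv2.resize(a[240:350,350:510,::-1],None,fx=5,fy=5))
ang=lambda p,q:np.degrees(np.arctan2(*(q-p)[[1,0]]))
f=lambda u,v,z:onz(c,u,v,z,1)
for n,A,B,z in(('cabfront',(40,266),(440,264),212),('inner',(27,284),(455,290),210),('outer',(30,311),(452,331),210)):
  p,q=f(*A,z),f(*B,z);print(n,p,q,ang(p,q),np.linalg.norm(p-q))
E
```

```text
cabfront [532.3 160.4 212. ] [643.9 220.4 212. ] 28.246644731695934 126.68761608128163
inner [526.1 148.4 210. ] [653.9 215.4 210. ] 27.67357130050994 144.31591427335542
outer [529.1 137.7 210. ] [661.5 203.5 210. ] 26.41619968389218 147.88754306743914
```

View pics/w17a.png

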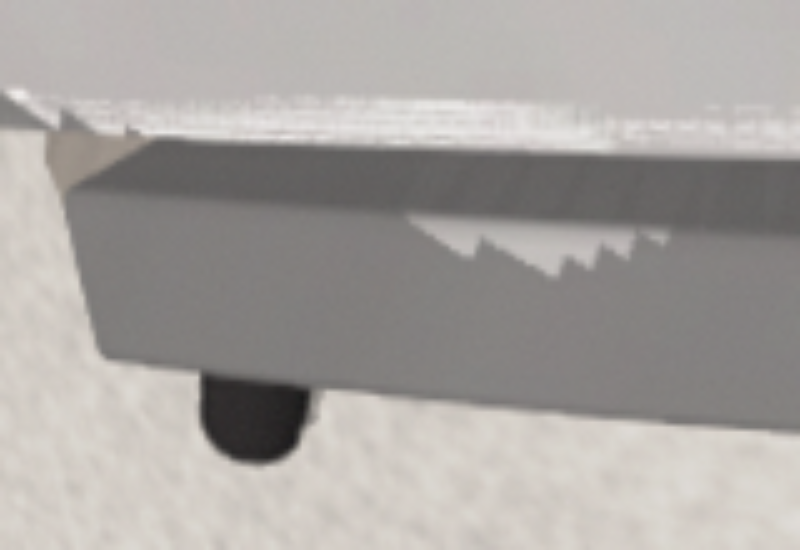

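View pics/w17b.png

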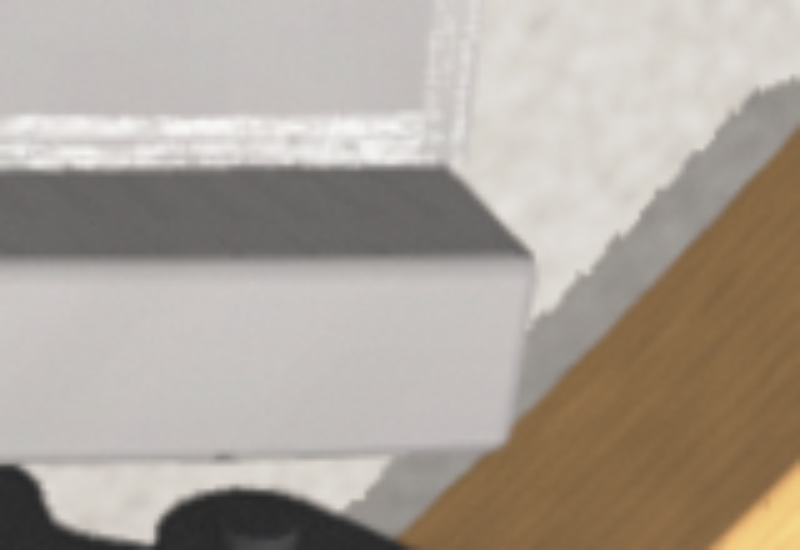

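```bash
python3 - <<'E'
from cell import *
from h import *
np.set_printoptions(precision=1,suppress=True)
c=cam(get_image('wrist'));s=read_state();print(s['clock'],s['force'])
f=lambda u,v,z:onz(c,u,v,z,1)
F=[f(38,268,212),f(441,272.5,212)]
d=(F[1]-F[0])/np.linalg.norm(F[1]-F[0]);n=np.array([d[1],-d[0],0])
print('front',np.degrees(np.arctan2(d[1],d[0])),F)
for nm,A,B in(('in',(24,278),(456,291.6)),('out',(30.4,311.4),(450,329))):
  p,q=f(*A,210),f(*B,210);print(nm,p,q,np.degrees(np.arctan2(*(q-p)[[1,0]])),'gaps',(p-F[0])@n,(q-F[0])@n,np.linalg.norm(p-q))
E
```

```text
21.1 [ 3.2 -4.5 -0.7]
front 27.42388734885657 [array([531.5, 159.2, 212. ]), array([645.6, 218.4, 212. ])]
in [524.3 150.  210. ] [654.5 215.2 210. ] 26.57261868940599 gaps 4.847210290000215 7.01067202898923 145.6200530620894
out [529.3 137.6 210. ] [660.4 203.8 210. ] 26.771216946858285 gaps 18.152753681081485 19.82605858186728 146.897088974467
```

```bash

python3 -m jog '[{"x":0,"y":0,"z":-0.7,"ax":0,"ay":0,"az":0,"grip":0},{"x":0,"y":0,"z":-1.4,"ax":0,"ay":0,"az":0,"grip":0},{"x":0,"y":0,"z":-2.5,"ax":0,"ay":0,"az":0,"grip":0},{"x":0,"y":0,"z":-8,"ax":0,"ay":0,"az":0,"grip":0},{"x":0,"y":0,"z":-25,"ax":0,"ay":0,"az":0,"grip":0}]'
python3 -m jog '[{"x":0,"y":-10,"z":-30,"ax":0,"ay":0,"az":0,"grip":0},{"x":0,"y":-50,"z":-40,"ax":0,"ay":0,"az":0,"grip":0},{"x":0,"y":-95,"z":-40,"ax":0,"ay":0,"az":0,"grip":0},{"x":0,"y":-110,"z":-40,"ax":0,"ay":0,"az":0,"grip":0},{"x":0,"y":-110,"z":-40,"ax":0,"ay":0,"az":0,"grip":0}]'
python3 - <<'E'
from cell import *
from h import *
i=get_image('wrist');cv2.imwrite('pics/w18.png',i['color'][:,:,::-1]);pickle.dump(i,open('w18.pkl','wb'))
i=get_image('side');cv2.imwrite('pics/s18.png',cv2.resize(i['color'][80:240,150:330,::-1],None,fx=4,fy=3.75,interpolation=cv2.INTER_CUBIC))
i=get_image('scene');cv2.imwrite('pics/c18.png',i['color'][:,:,::-1])
E
```

```text
clock: 21.6
eef_pos: [639.4, 151.5, 174.4]
tool_rot: [-1.567, 0.0, 0.483]
force: [-0.2, -0.4, 0.1]
width: -0.1
clock: 22.1
eef_pos: [660.9, 111.9, 288.0]
tool_rot: [-1.572, -0.006, 0.477]
force: [-0.7, -0.5, -0.9]
width: -0.0
```

View pics/w18.png

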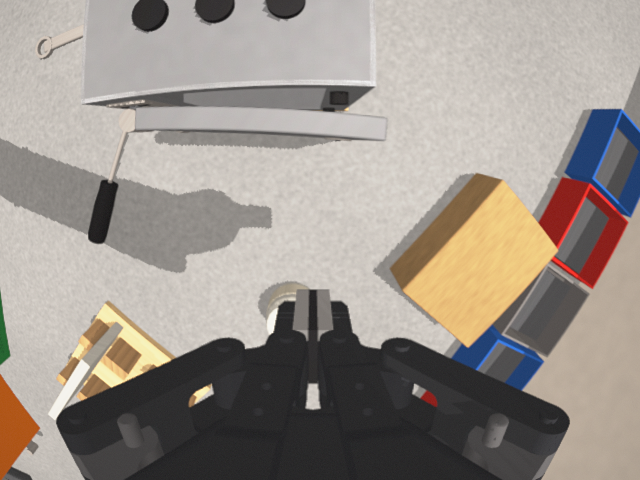

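View pics/s18.png

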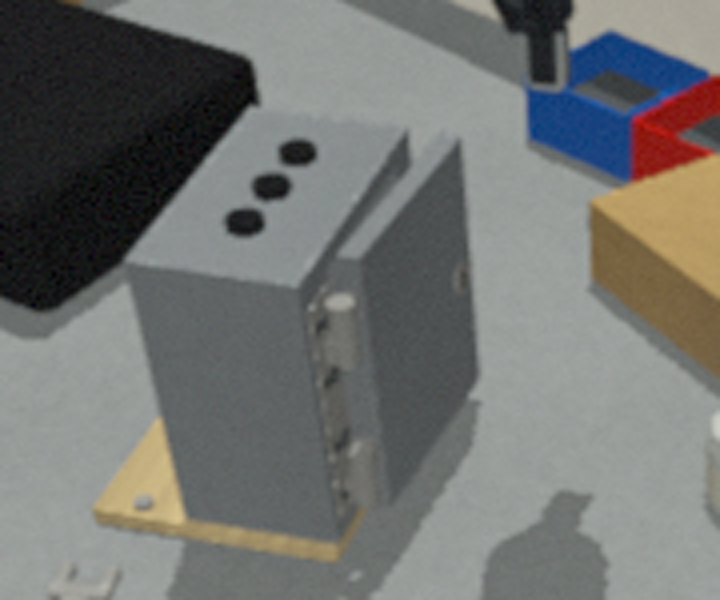

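View pics/c18.png

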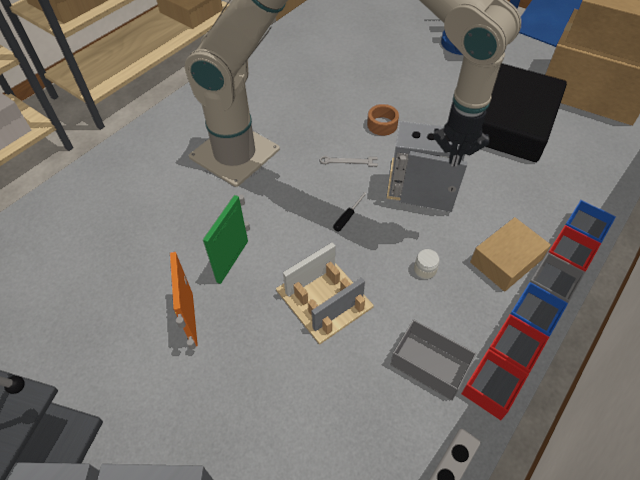

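```bash
python3 - <<'E'
from cell import *
from h import *
np.set_printoptions(precision=1,suppress=True)
i=get_image('wrist');c=cam(i);o=cam(pickle.load(open('w18.pkl','rb')));s=read_state();print(s['clock'],s['eef_pos'])
cv2.imwrite('pics/w19.png',cv2.resize(i['color'][70:150,80:400,::-1],None,fx=2.5,fy=2.5,interpolation=cv2.INTER_CUBIC))
d=i['color'].astype(int)-pickle.load(open('w18.pkl','rb'))['color'];print(abs(d[70:150,80:400]).mean(),abs(c[3]-o[3]).max())
E
```

```text
22.3 [657.9 112.8 282.7]
17.01092447916667 4.838256991669823
```

View pics/w19.png

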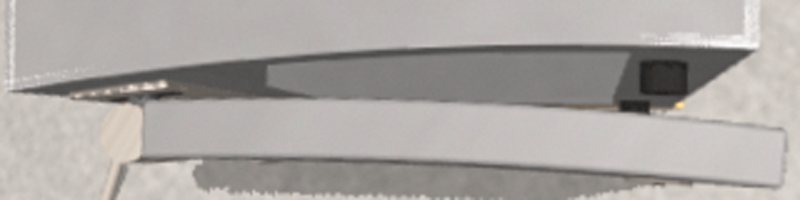

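```bash
python3 -m jog '[{"x":0,"y":0,"z":0,"ax":0,"ay":0,"az":0,"grip":0},{"x":0,"y":0,"z":0,"ax":0,"ay":0,"az":0,"grip":0}]'; python3 - <<'E'
from cell import *
from h import *
np.set_printoptions(precision=1,suppress=True)
i=get_image('wrist');c=cam(i)
cv2.imwrite('pics/w20.png',cv2.resize(i['color'][70:150,80:400,::-1],None,fx=2.5,fy=2.5,interpolation=cv2.INTER_CUBIC))
W=lambda x,y:(x/2.5+80,y/2.5+70)
for A,B,z in(((145,103),(785,130),210),((145,160),(780,187),210),((10,92),(757,48),212)):
  p,q=onz(c,*W(*A),z,1),onz(c,*W(*B),z,1);print(p,q,np.degrees(np.arctan2(*(q-p)[[1,0]])),np.linalg.norm(p-q))
E
```

```text
clock: 22.5
eef_pos: [658.4, 113.0, 283.4]
tool_rot: [-1.57, 0.002, 0.479]
force: [0.4, -0.7, -0.2]
width: -0.0
[525.3 148.1 210. ] [660.6 206.4 210. ] 23.30745444082984 147.3354721780321
[531.2 135.8 210. ] [665.7 194.6 210. ] 23.599689509699914 146.80908748713003
[488. 137. 212.] [646.3 219.1 212. ] 27.431281805124353 178.34098515650936
```

View pics/w20.png

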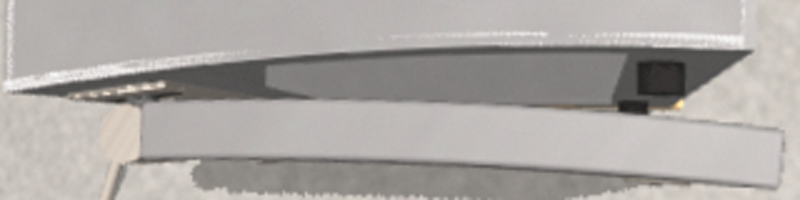

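```bash

python3 -m jog '[{"x":0,"y":45,"z":0,"ax":0,"ay":0,"az":0,"grip":0},{"x":0,"y":90,"z":0,"ax":0,"ay":0,"az":0,"grip":0},{"x":0,"y":108.5,"z":0,"ax":0,"ay":0,"az":0,"grip":0},{"x":0,"y":108.5,"z":0,"ax":0,"ay":0,"az":0,"grip":0}]'
python3 - <<'E'
from cell import *
from h import *
s=read_state();print(s['eef_pos']);plan(s,(629.7,169.4,174.7),27.4)
E
```

```text
clock: 22.95
eef_pos: [656.3, 112.9, 172.2]
tool_rot: [-1.569, 0.007, 0.479]
force: [-0.3, 0.4, 0.3]
width: -0.1
[656.28249714 112.89241815 172.21127386]
shift [ 2.4 -2.4 62.4] n 2.0 turn [-0.002  0.    -0.007] n 1.0
```

```bash

python3 -m jog '[{"x":0,"y":0,"z":20,"ax":0,"ay":0,"az":0,"grip":0},{"x":0,"y":0,"z":40,"ax":0,"ay":0,"az":0,"grip":0},{"x":0,"y":0,"z":48,"ax":0,"ay":0,"az":0,"grip":0},{"x":0,"y":0,"z":51,"ax":0,"ay":0,"az":0,"grip":0},{"x":0,"y":0,"z":51,"ax":0,"ay":0,"az":0,"grip":0}]'
python3 -m jog '[{"x":0,"y":0,"z":0.6,"ax":0,"ay":0,"az":0,"grip":0},{"x":0,"y":0,"z":1.2,"ax":0,"ay":0,"az":0,"grip":0},{"x":0,"y":0,"z":1.8,"ax":0,"ay":0,"az":0,"grip":0},{"x":0,"y":0,"z":2.4,"ax":0,"ay":0,"az":0,"grip":0},{"x":0,"y":0,"z":3,"ax":0,"ay":0,"az":0,"grip":0}]'
python3 -m jog '[{"x":0,"y":0,"z":0.6,"ax":0,"ay":0,"az":0,"grip":0},{"x":0,"y":0,"z":1.2,"ax":0,"ay":0,"az":0,"grip":0},{"x":0,"y":0,"z":1.8,"ax":0,"ay":0,"az":0,"grip":0},{"x":0,"y":0,"z":2.4,"ax":0,"ay":0,"az":0,"grip":0},{"x":0,"y":0,"z":3,"ax":0,"ay":0,"az":0,"grip":0}]'
python3 - <<'E'
from cell import *
from h import *
s=read_state();print(s['eef_pos']);plan(s,(629.7,169.4,174.7),27.4)
E
```

```text
clock: 23.45
eef_pos: [636.0, 158.1, 177.0]
tool_rot: [-1.572, -0.001, 0.479]
force: [0.0, -0.2, -0.2]
width: 0.4
clock: 23.95
eef_pos: [634.1, 160.8, 176.0]
tool_rot: [-1.571, 0.0, 0.478]
force: [-1.1, -0.1, 0.0]
width: -0.4
clock: 24.45
eef_pos: [632.7, 163.7, 176.1]
tool_rot: [-1.571, -0.0, 0.479]
force: [-0.4, 0.7, 0.1]
width: 0.0
[632.65191961 163.65843619 176.08319437]
shift [0.  1.4 6.5] n 1.0 turn [0. 0. 0.] n 1.0
```

```bash

python3 -m jog '[{"x":0,"y":0,"z":0.5,"ax":0,"ay":0,"az":0,"grip":0},{"x":0,"y":0,"z":1,"ax":0,"ay":0,"az":0,"grip":0},{"x":0,"y":0,"z":1.5,"ax":0,"ay":0,"az":0,"grip":0},{"x":0,"y":0,"z":2,"ax":0,"ay":0,"az":0,"grip":0},{"x":0,"y":0,"z":2.5,"ax":0,"ay":0,"az":0,"grip":0}]'
python3 -m jog '[{"x":0,"y":0,"z":0.5,"ax":0,"ay":0,"az":0,"grip":0},{"x":0,"y":0,"z":1,"ax":0,"ay":0,"az":0,"grip":0},{"x":0,"y":0,"z":1.5,"ax":0,"ay":0,"az":0,"grip":0},{"x":0,"y":0,"z":2,"ax":0,"ay":0,"az":0,"grip":0},{"x":0,"y":0,"z":2,"ax":0,"ay":0,"az":0,"grip":0}]'
python3 -m jog '[{"x":0,"y":0,"z":0.2,"ax":0,"ay":0,"az":0,"grip":0},{"x":0,"y":0,"z":0.4,"ax":0,"ay":0,"az":0,"grip":0},{"x":0,"y":0,"z":0.6,"ax":0,"ay":0,"az":0,"grip":0},{"x":0,"y":0,"z":0.8,"ax":0,"ay":0,"az":0,"grip":0}]'
```

```text
clock: 24.95
eef_pos: [631.5, 165.8, 176.1]
tool_rot: [-1.571, -0.0, 0.478]
force: [0.1, 0.6, 0.6]
width: 0.1
clock: 25.45
eef_pos: [630.5, 167.8, 176.1]
tool_rot: [-1.571, 0.0, 0.479]
force: [0.4, -0.4, 0.4]
width: 0.2
clock: 25.85
eef_pos: [630.2, 168.3, 176.1]
tool_rot: [-1.571, -0.0, 0.478]
force: [-0.1, -0.6, 0.3]
width: 0.1
```

```bash

python3 -m jog '[{"x":0,"y":0,"z":0,"ax":0,"ay":0,"az":0,"grip":0},{"x":0,"y":0,"z":-0.1,"ax":0,"ay":0,"az":0,"grip":0},{"x":0,"y":0,"z":-0.2,"ax":0,"ay":0,"az":0,"grip":0},{"x":0,"y":0,"z":-0.4,"ax":0,"ay":0,"az":0,"grip":0},{"x":0,"y":0,"z":-0.8,"ax":0,"ay":0,"az":0,"grip":0}]'
python3 -m jog '[{"x":0,"y":0,"z":-2,"ax":0,"ay":0,"az":0,"grip":0},{"x":0,"y":0,"z":-5,"ax":0,"ay":0,"az":0,"grip":0},{"x":0,"y":0,"z":-15,"ax":0,"ay":0,"az":0,"grip":0},{"x":0,"y":0,"z":-35,"ax":0,"ay":0,"az":0,"grip":0},{"x":0,"y":0,"z":-55,"ax":0,"ay":0,"az":0,"grip":0}]'
python3 -m jog '[{"x":0,"y":-40,"z":0,"ax":0,"ay":0,"az":0,"grip":0},{"x":0,"y":-85,"z":0,"ax":0,"ay":0,"az":0,"grip":0},{"x":0,"y":-108,"z":0,"ax":0,"ay":0,"az":0,"grip":0},{"x":0,"y":-108,"z":0,"ax":0,"ay":0,"az":0,"grip":0},{"x":0,"y":-108,"z":0,"ax":0,"ay":0,"az":0,"grip":0}]'
python3 - <<'E'
from cell import *
from h import *
i=get_image('wrist');pickle.dump(i,open('w21.pkl','wb'))
cv2.imwrite('pics/w21.png',cv2.resize(i['color'][70:150,80:400,::-1],None,fx=2.5,fy=2.5,interpolation=cv2.INTER_CUBIC))
i=get_image('side');cv2.imwrite('pics/s21.png',cv2.resize(i['color'][80:240,150:330,::-1],None,fx=4,fy=3.75,interpolation=cv2.INTER_CUBIC))
E
```

```text
clock: 26.35
eef_pos: [630.5, 167.6, 176.1]
tool_rot: [-1.571, 0.0, 0.478]
force: [-0.1, 0.1, 0.8]
width: -0.1
clock: 26.85
eef_pos: [656.4, 117.7, 176.1]
tool_rot: [-1.571, -0.0, 0.479]
force: [0.4, -0.2, 0.3]
width: 0.2
clock: 27.35
eef_pos: [656.0, 118.0, 284.3]
tool_rot: [-1.571, -0.0, 0.478]
force: [0.6, 0.1, -1.0]
width: 0.1
```

View pics/w21.png

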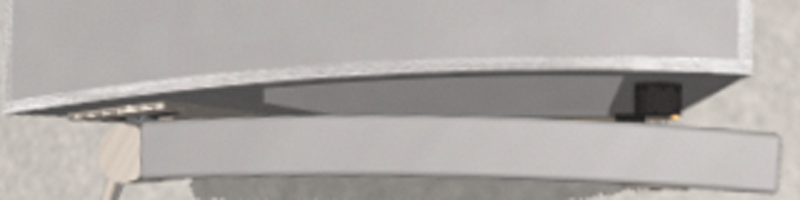

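View pics/s21.png

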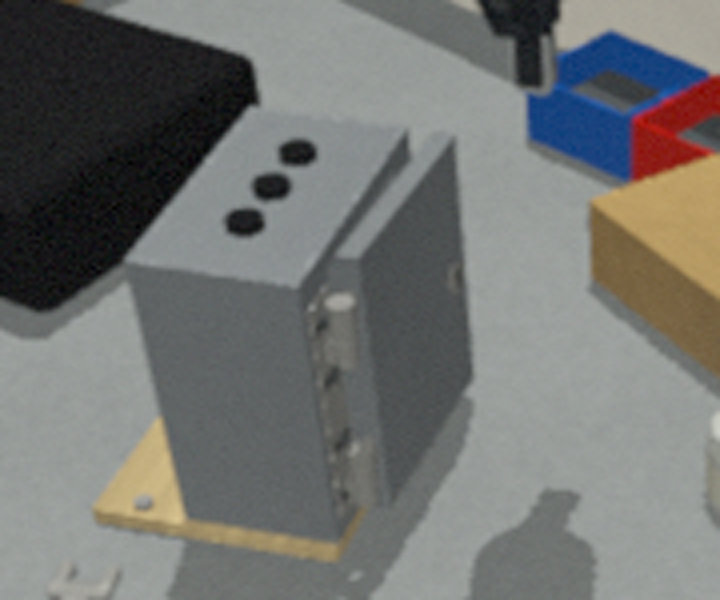

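```bash
python3 - <<'E'
from h import *
np.set_printoptions(precision=1,suppress=True)
c=cam(pickle.load(open('w21.pkl','rb')))
W=lambda x,y:(x/2.5+80,y/2.5+70)
for A,B,z in(((142,122),(780,135),210),((142,181),(775,193),210),((8,112),(750,74),212),((460,117),(460,117),210)):
  p,q=onz(c,*W(*A),z,1),onz(c,*W(*B),z,1);print(p,q,np.degrees(np.arctan2(*(q-p)[[1,0]])),np.linalg.norm(p-q))
E
```

```text
[524.1 148.7 210. ] [658.2 209.9 210. ] 24.536785186204508 147.42131338134507
[530.1 135.9 210. ] [663.4 197.9 210. ] 24.927859680348416 147.0398502480526
[487.1 137.3 212. ] [645.6 218.3 212. ] 27.08931919554064 178.0562341232832
[594.  180.5 210. ] [594.  180.5 210. ] 0.0 0.0
```

```bash

python3 -m jog '[{"x":0,"y":45,"z":0,"ax":0,"ay":0,"az":0,"grip":0},{"x":0,"y":90,"z":0,"ax":0,"ay":0,"az":0,"grip":0},{"x":0,"y":108,"z":0,"ax":0,"ay":0,"az":0,"grip":0},{"x":0,"y":108,"z":0,"ax":0,"ay":0,"az":0,"grip":0}]'
python3 -m jog '[{"x":0,"y":0,"z":20,"ax":0,"ay":0,"az":0,"grip":0},{"x":0,"y":0,"z":40,"ax":0,"ay":0,"az":0,"grip":0},{"x":0,"y":0,"z":47,"ax":0,"ay":0,"az":0,"grip":0},{"x":0,"y":0,"z":50,"ax":0,"ay":0,"az":0,"grip":0},{"x":0,"y":0,"z":50,"ax":0,"ay":0,"az":0,"grip":0}]'
python3 - <<'E'
from cell import *
from h import *
s=read_state();print(s['eef_pos']);plan(s,(629.7,169.4,174.7),27.4)
E
```

```text
clock: 27.85
eef_pos: [652.5, 118.3, 171.0]
tool_rot: [-1.568, 0.01, 0.478]
force: [0.1, 0.1, -0.0]
width: 0.1
clock: 28.35
eef_pos: [633.3, 162.8, 176.6]
tool_rot: [-1.572, -0.001, 0.479]
force: [0.3, -0.3, 0.9]
width: 0.0
[633.32549061 162.82006384 176.63373686]
shift [-0.2  1.9  7.5] n 1.0 turn [0.001 0.    0.001] n 1.0
```

```bash

python3 -m jog '[{"x":0,"y":0,"z":1,"ax":0,"ay":0,"az":0,"grip":0},{"x":0,"y":0,"z":2,"ax":0,"ay":0,"az":0,"grip":0},{"x":0,"y":0,"z":3,"ax":0,"ay":0,"az":0,"grip":0},{"x":0,"y":0,"z":4,"ax":0,"ay":0,"az":0,"grip":0},{"x":0,"y":0,"z":5,"ax":0,"ay":0,"az":0,"grip":0}]'
python3 -m jog '[{"x":0,"y":0,"z":0.5,"ax":0,"ay":0,"az":0,"grip":0},{"x":0,"y":0,"z":1,"ax":0,"ay":0,"az":0,"grip":0},{"x":0,"y":0,"z":1.3,"ax":0,"ay":0,"az":0,"grip":0}]'
python3 -m jog '[{"x":0,"y":0,"z":0.3,"ax":0,"ay":0,"az":0,"grip":0},{"x":0,"y":0,"z":0.6,"ax":0,"ay":0,"az":0,"grip":0}]'
python3 - <<'E'
from cell import *
from h import *
i=get_image('wrist');pickle.dump(i,open('w22.pkl','wb'));cv2.imwrite('pics/w22.png',i['color'][:,:,::-1])
E
```

```text
clock: 28.85
eef_pos: [630.6, 167.5, 176.1]
tool_rot: [-1.571, -0.0, 0.478]
force: [0.2, -0.0, 1.1]
width: 0.0
clock: 29.15
eef_pos: [630.0, 168.8, 176.1]
tool_rot: [-1.571, -0.0, 0.479]
force: [0.6, 0.5, -0.3]
width: -0.2
clock: 29.35
eef_pos: [629.7, 169.3, 176.1]
tool_rot: [-1.571, 0.0, 0.478]
force: [0.5, -0.8, -0.6]
width: 0.1
```

```bash

python3 -m jog '[{"x":0,"y":0,"z":0.3,"ax":0,"ay":0,"az":0,"grip":0},{"x":0,"y":0,"z":0.5,"ax":0,"ay":0,"az":0,"grip":0}]'
```

```text
clock: 29.6
eef_pos: [629.7, 169.4, 176.1]
tool_rot: [-1.571, -0.0, 0.478]
force: [1.1, -0.7, 0.4]
width: 0.2
```

View pics/w22.png

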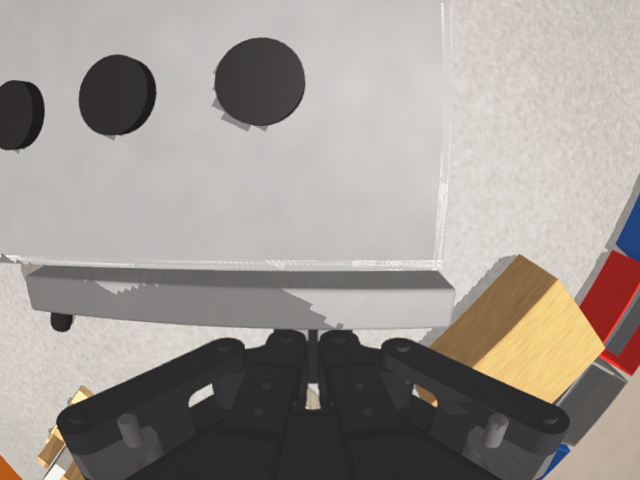

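```bash

python3 -m jog '[{"x":0,"y":0,"z":0,"ax":0,"ay":0,"az":0,"grip":0},{"x":0,"y":0,"z":0,"ax":0,"ay":0,"az":0,"grip":0},{"x":0,"y":0,"z":-0.1,"ax":0,"ay":0,"az":0,"grip":0},{"x":0,"y":0,"z":-0.2,"ax":0,"ay":0,"az":0,"grip":0},{"x":0,"y":0,"z":-0.3,"ax":0,"ay":0,"az":0,"grip":0}]'
python3 -m jog '[{"x":0,"y":0,"z":-0.1,"ax":0,"ay":0,"az":0,"grip":0},{"x":0,"y":0,"z":-0.2,"ax":0,"ay":0,"az":0,"grip":0},{"x":0,"y":0,"z":-0.3,"ax":0,"ay":0,"az":0,"grip":0},{"x":0,"y":0,"z":-0.4,"ax":0,"ay":0,"az":0,"grip":0},{"x":0,"y":0,"z":-0.5,"ax":0,"ay":0,"az":0,"grip":0}]'
python3 -m jog '[{"x":0,"y":0,"z":-0.1,"ax":0,"ay":0,"az":0,"grip":0},{"x":0,"y":0,"z":-0.2,"ax":0,"ay":0,"az":0,"grip":0},{"x":0,"y":0,"z":-0.3,"ax":0,"ay":0,"az":0,"grip":0},{"x":0,"y":0,"z":-0.4,"ax":0,"ay":0,"az":0,"grip":0},{"x":0,"y":0,"z":-0.5,"ax":0,"ay":0,"az":0,"grip":0}]'
python3 - <<'E'
from cell import *
from h import *
i=get_image('wrist');pickle.dump(i,open('w23.pkl','wb'));cv2.imwrite('pics/w23.png',i['color'][:,:,::-1])
E
```

```text
clock: 30.1
eef_pos: [629.6, 169.4, 176.1]
tool_rot: [-1.571, -0.0, 0.478]
force: [1.1, -0.0, -0.5]
width: 0.2
clock: 30.6
eef_pos: [629.7, 169.3, 176.1]
tool_rot: [-1.57, 0.0, 0.479]
force: [0.4, -0.0, -1.1]
width: 0.0
clock: 31.1
eef_pos: [630.0, 168.7, 176.0]
tool_rot: [-1.571, 0.0, 0.479]
force: [1.1, -0.9, 0.0]
width: -0.3
```

View pics/w23.png

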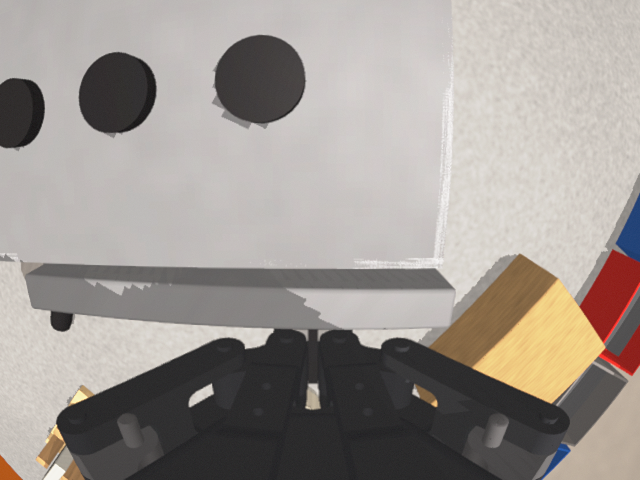

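Back off slowly a bit more, then leave and check.

```bash

python3 -m jog '[{"x":0,"y":0,"z":-0.1,"ax":0,"ay":0,"az":0,"grip":0},{"x":0,"y":0,"z":-0.2,"ax":0,"ay":0,"az":0,"grip":0},{"x":0,"y":0,"z":-0.3,"ax":0,"ay":0,"az":0,"grip":0},{"x":0,"y":0,"z":-0.5,"ax":0,"ay":0,"az":0,"grip":0},{"x":0,"y":0,"z":-0.7,"ax":0,"ay":0,"az":0,"grip":0}]'
python3 -m jog '[{"x":0,"y":0,"z":-0.4,"ax":0,"ay":0,"az":0,"grip":0},{"x":0,"y":0,"z":-1,"ax":0,"ay":0,"az":0,"grip":0},{"x":0,"y":0,"z":-3,"ax":0,"ay":0,"az":0,"grip":0},{"x":0,"y":0,"z":-10,"ax":0,"ay":0,"az":0,"grip":0},{"x":0,"y":0,"z":-30,"ax":0,"ay":0,"az":0,"grip":0}]'
python3 -m jog '[{"x":0,"y":0,"z":-25,"ax":0,"ay":0,"az":0,"grip":0},{"x":0,"y":-45,"z":-25,"ax":0,"ay":0,"az":0,"grip":0},{"x":0,"y":-90,"z":-25,"ax":0,"ay":0,"az":0,"grip":0},{"x":0,"y":-108,"z":-25,"ax":0,"ay":0,"az":0,"grip":0},{"x":0,"y":-108,"z":-25,"ax":0,"ay":0,"az":0,"grip":0}]'
python3 -m jog '[{"x":0,"y":0,"z":0,"ax":0,"ay":0,"az":0,"grip":0},{"x":0,"y":0,"z":0,"ax":0,"ay":0,"az":0,"grip":0},{"x":0,"y":0,"z":0,"ax":0,"ay":0,"az":0,"grip":0}]'
python3 - <<'E'
from cell import *
from h import *
i=get_image('wrist');pickle.dump(i,open('w24.pkl','wb'))
cv2.imwrite('pics/w24.png',cv2.resize(i['color'][70:150,80:400,::-1],None,fx=2.5,fy=2.5,interpolation=cv2.INTER_CUBIC))
i=get_image('side');cv2.imwrite('pics/s24.png',cv2.resize(i['color'][80:240,150:330,::-1],None,fx=4,fy=3.75,interpolation=cv2.INTER_CUBIC))
E
```

```text
clock: 31.65
eef_pos: [630.4, 168.0, 176.1]
tool_rot: [-1.571, 0.0, 0.479]
force: [-0.3, 0.4, 0.2]
width: -0.3
clock: 32.15
eef_pos: [643.7, 143.3, 176.0]
tool_rot: [-1.569, 0.0, 0.482]
force: [0.1, 0.6, 0.6]
width: -0.1
clock: 32.65
eef_pos: [658.0, 118.4, 288.1]
tool_rot: [-1.573, -0.007, 0.478]
force: [0.7, -0.3, 0.3]
width: -0.0
clock: 32.95
eef_pos: [654.9, 119.0, 282.4]
tool_rot: [-1.57, 0.003, 0.478]
force: [0.4, -0.3, 0.7]
width: -0.2
```

View pics/w24.png

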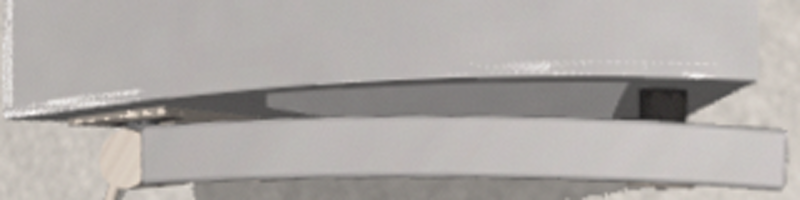

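View pics/s24.png

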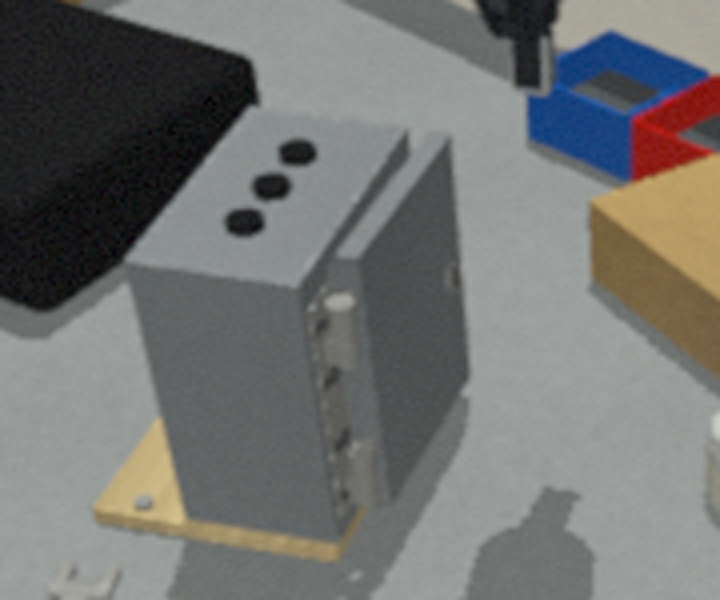

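```bash
python3 - <<'E'
from cell import *
from h import *
np.set_printoptions(precision=1,suppress=True)
i0=pickle.load(open('w24.pkl','rb'));i=get_image('wrist');c=cam(i0)
W=lambda x,y:(x/2.5+80,y/2.5+70)
for A,B,z in(((142,128),(785,130.5),210),((142,187),(782,190),210),((5,116),(755,80),212)):
  p,q=onz(c,*W(*A),z,1),onz(c,*W(*B),z,1);print(p,q,np.degrees(np.arctan2(*(q-p)[[1,0]])),np.linalg.norm(p-q))
print(abs(cam(i)[3]-c[3]).max(),abs(i['color'].astype(int)-i0['color']).mean(), read_state()['clock'])
cv2.imwrite('pics/w25.png',cv2.resize(i['color'][70:150,80:400,::-1],None,fx=2.5,fy=2.5,interpolation=cv2.INTER_CUBIC))
E
```

```text
[524.  148.5 210. ] [656.9 212.1 210. ] 25.556716691479757 147.34304660363713
[529.9 135.8 210. ] [662.7 200.1 210. ] 25.83494246925623 147.47086677778626
[486.1 137.2 212. ] [645.6 218.4 212. ] 26.985637816430874 178.91407187511575
0.5611760807637438 2.095183376736111 33.1
```

View pics/w25.png

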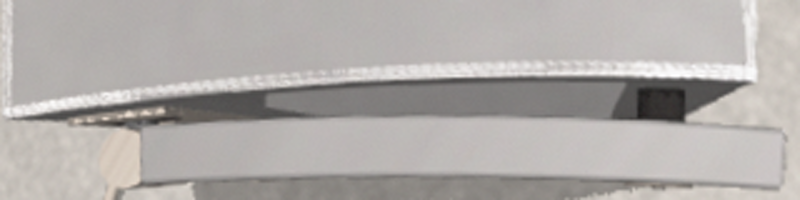

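```bash
python3 - <<'E'
from cell import *
print(finish_job(), read_state()['clock'])
E
```

```text
the job is handed in; nothing more can be done
the job is handed in; nothing more can be done
```

The door is hung on both pins and shut, and the job was handed in at about 33 s of the 72 s allowed. I never saw a contact force between door and enclosure above about 10 N.

- **Hanging:** I found the pins with the wrist camera at about (511, 134.5), some 6 mm sideways and 2 mm in depth from nominal. The sockets slid down with no side force, and contact came at the expected seated height.
- **Shutting:** I swung the door on its pins to about 30° open, let go, and pushed it shut with closed fingertips. The first push to the buffers (about 5 N) rebounded to about 0.07 rad open, over the 0.06 limit. A second, softer push left it about 0.04 rad open. The third only just touched the buffers, and I backed off slowly.
- **Last checks:** The door measured about 0.02–0.03 rad off parallel and showed no visible movement between two pictures. Both sockets looked down on their shoulders in the side view, judged by eye, and the robot was clear of everything. The covers, screwdriver and tin looked unmoved when I compared views by eye, the last full view being after the first push. I did not measure them.

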